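# Snap the weighing plate onto the spring scale

## Robot

A 6-joint arm with a two-finger parallel gripper is mounted at the origin on the work surface. World frame = base frame: x ahead of the robot, y to its left, z up, the work surface at z = 0. Lengths are in m, angles in rad, forces in N, time in s.
With the tool pointing down it reaches from about 0.4 to 0.825 m from the base axis. Payload 7 kg.
Tool frame: the origin (TCP) lies at the centre of the arm's flange, where the gripper is bolted on; the fingertips stand 178 mm ahead of it and the grasp point (between the pads) lies 159 mm ahead of it; x points along the fingers, y is the direction in which the jaws open and shut, and the axes are right-handed (so a half turn about x gives the same grasp; the last joint's range is limited). The gripper opens to 88 mm and grips with 3 to 60 N. Pads are 19 mm wide; open, the fingers measure 130 mm over their backs; the gripper's body (78 mm by 193 mm) begins 47 mm behind the grasp point.
Start: joints at [0.288, 0.359, 0.012, 0, -1.224, -0.288], TCP at [0.675, -0, 0.405] pointing down, gripper open.
Joint ranges: [-3.07, 3.07], [-1.43, 2.12], [-1.02, 1.25], [-3.03, 1.67], [-3.05, -0], [-3.03, 3.03]. Speed limits (rad/s): [2.39, 2.39, 3.01, 3.14, 3.14, 3.14].

## Interface

Orientations are given as [roll, pitch, yaw] about the fixed x, y, z axes, in that order (R = Rz(yaw) Ry(pitch) Rx(roll)).
In Python, from station import status, viewer, arm gives the robot as it stands. The module is installed in compiled form; this text tells all that it offers.
- The arm moves only by the tool apply_moves, never from a script. Its argument "commands" is a list of rows, each an object of numbers: "dx", "dy", "dz": the shift along the world's x, y, z in mm; "spin": the turn about the world's z in degrees; "hand": the closure, from 0 (fully open) to 1 (shut). A call has exactly 5 rows; each row shifts and turns the commanded pose from where the row before left it; what a row does not reach is not made up. A row lasts 1/8 s, in which the tool goes at most 62.5 mm and 10.7 degrees, less where a joint would pass 70% of its speed; a pose out of reach is approached as far as the arm can. A call is refused whole if a number of a shift passes 62.5 or a number of a turn 10.7, either way. A call with a gripper value outside its range is refused whole. The fingers move at their own pace and stop on an object; "grip_force" is the grip in N (left out, the last holds). Time passes only in rows, so rows that do not move let the fingers close, or fill a call up. It gives the time, the measured TCP pose, the force and the opening at its end, in the units of the state.
- status.get_state(): the state, without advancing time (a new reading comes with each control period).
- viewer.grab_frame(name): name is "scene" or "side" or "wrist"; returns the picture (480x640x3 uint8, red, green, blue); there is no depth.
- viewer.camera_info(name): a dict with "fx", "fy", "cx", "cy" (pixels), "eye" and "attitude" of the camera in the world; the wrist camera has in their place "T_tool_cam" (4x4, takes a point from camera to tool coordinates, whose origin is the TCP and whose axes are the tool frame's). Camera axes: x right, y up, looking along -z (the intrinsics and any distortion apply to the point x, -y, -z); pixel columns grow to the right and rows downward; lengths in m; the calibration is good to about 2 mm. A picture is of the moment at which its call begins: read the wrist's pose just before it. camera_info takes no time and is no camera call.
- arm.job_done(): hands the job in, once; it reports no verdict.
The state is a dict: "t": time; "q": joint angles; "qd": joint speeds; "joint_efforts": joint torques, N m; "eef_pos": TCP position; "ee_rot": TCP orientation; "force": force on the tool from outside, world axes, zero at the start; "moment": the same for the moment, N m; "width": finger opening in m.
Only numpy, scipy, OpenCV 4.12 (cv2) and the standard library are available. Lean on these libraries where they do the work, as an engineer would, in place of code of your own. Each camera call takes 0.05 s, during which the arm holds its last target.

## Task

The washed weighing plate goes back on the white spring scale: lift it by its collar, keep it level, and set its four holes over the four snap studs. Then press it down evenly, two studs at a time, until all four have clicked and the plate lies fully home on the head; never load the scale beyond its 2.5 kg. Leave the other kitchen things where they are.

Things in the scene. Friction and masses are not known exactly. Their poses are not given: they have to be found in the camera images.
- plate_grip (a point): Point on the axis of the weighing plate's collar, 28 mm above the plate's underside; axes are the plate's, z up. The collar (cup holder) is a round steel tube standing in the middle of the plate, 50 mm outside, 44 mm inside, from 4 to 40 mm above the underside: the place to grip it. The plate lies flat on the counter at first; half a turn makes no difference.
- hole0 (a point): Centre of the plate's hole at x = +68, y = +48 mm, at the level of the underside; axes are the plate's. The plate is bare metal, 180 mm (its x) by 140 mm (its y), 4 mm thick, about 0.25 kg, stiff, with four square 14 mm holes near its corners.
- hole1 (a point): The same for the hole at x = +68, y = -48 mm
- hole2 (a point): The same for the hole at x = -68, y = +48 mm
- hole3 (a point): The same for the hole at x = -68, y = -48 mm
- seat (a point): Middle of the sprung weighing head on the white spring scale (housing 190 x 160 mm, 75 mm tall), level with the four shoulders on which the seated plate's underside lies, 130 mm above the counter when unloaded; it goes down with the head. Axes are the head's, x along its long side, z up. The plate's middle belongs over it, its x along this x (either way round).
- stud0 (a point): Foot of the snap stud at x = +68, y = +48 mm of the head, on its shoulder. Each of the four white plastic studs is a round post, 11 mm thick up to 17 mm above the shoulder, then tapering to 4 mm at 25 mm (1.5 mm play all round in the hole). Two spring catches on its +x and -x sides spread to 19 mm across, sloping from 12 mm above the shoulder down and out to 7 mm, flat beneath at 5.5 mm.
- stud1 (a point): The same at x = +68, y = -48 mm. A plate just set on the studs rests on the slopes of the catches, its underside about 10 mm above the shoulders. Pressed down, the catches of a stud give way at about 6 to 8 N (it differs from one day to the next) and click out over the plate, whose underside then lies on the shoulder (0 mm).
- stud2 (a point): The same at x = -68, y = +48 mm. All four studs pressed at once need more than the scale can bear; two at once, pressed half-way between them, do not. Pressing a single corner lifts the opposite one.
- stud3 (a point): The same at x = -68, y = -48 mm
- spring (a joint): How far the scale's spring is pressed in, in m, which tells the load: 0 without the plate, 1 mm per 8 N; 2.5 kg (24.5 N, the plate's own 2.5 N included) is 0.0031, the hard stop 0.005. The worn linkage above it has play: the head first goes loosely down 2 to 26 mm, not known beforehand, under a push of 1 to 5 N, then bites on the spring. Let go, it rises again. It never tilts.
- paddle: Bystander: black rice paddle, 200 mm long, lying flat between the two; origin at its underside
- cup: Bystander: clear measuring cup, 68 mm across, 75 mm tall; origin at its foot
- ramekin: Bystander: white ceramic ramekin, 90 mm across, 50 mm tall; origin at its foot
- can: Bystander: food can with red label, 74 mm across, 100 mm tall; origin at its foot
- pepper: Bystander: black pepper shaker, 44 mm across, 100 mm tall; origin at its foot
- jar: Bystander: glass jar with steel lid, 66 mm across, 90 mm tall; origin at its foot
Mind the look-alikes: they are no part of the job. Of the things like the part that bears plate_grip, leave any that is black or pink; of the rest the larger one is meant.

How it is judged:
By the outcome, as a careful person would: the job done as asked, in the order asked, and still so for the second after the job is handed in, with the robot touching nothing.
It also fails if it takes over 64 s, if anything falls off the work surface, if the arm or the gripper's body presses on something with over 40 N, if the wrist force passes 120 N, or if a joint passes its speed limit or range.

## Working session

There is one attempt and no reset: what is moved stays moved. The work goes in short steps, Python scripts to look and compute and a tool call to move; the robot and the scene stay as the last step left them, time stands still between calls to the robot, and variables do not carry over. Pictures are saved under pics/ and viewed, and the job is handed in when it is done.

Besides the shell and the picture viewer there is one more tool, called after "Emit:" in YAML: its name, and indented under it one key for each argument. apply_moves: Moves the arm, as the interface text tells. Its arguments: {"type":"object","properties":{"commands":{"type":"array","items":{"type":"object","properties":{"dx":{"type":"number"},"dy":{"type":"number"},"dz":{"type":"number"},"spin":{"type":"number"},"hand":{"type":"number"}}}},"grip_force":{"type":"number"}},"required":["commands"]}

```bash
mkdir -p pics
python3 - <<'E'
from station import status, viewer, arm
import cv2
s=status.get_state(); print(s)
for n in ["scene","side","wrist"]:
    print(n,viewer.camera_info(n))
    cv2.imwrite(f"pics/{n}0.png",viewer.grab_frame(n)[:,:,::-1])
E
```

```text
{'t': 0.0, 'q': array([ 2.88079216e-01,  3.59399613e-01,  1.10278892e-02, -3.88841627e-04,
       -1.22410904e+00, -2.88096766e-01]), 'qd': array([-1.76669599e-03,  2.28831326e-04, -1.26568474e-03, -1.02401968e-03,
       -8.86079404e-04,  7.31604835e-05]), 'joint_efforts': array([-8.00930356e-04, -5.82726967e+01,  2.93058443e+01,  6.99745238e+00,
        6.93249181e-03, -2.06530804e-04]), 'eef_pos': array([ 6.74789912e-01, -1.20449637e-05,  4.03693754e-01]), 'ee_rot': array([ 1.64523051,  1.56907268, -3.06730845]), 'force': array([ 0.28743424, -0.75512408,  0.03537564]), 'moment': array([ 0.02324353, -0.0252045 , -0.0513237 ]), 'width': 0.08763109509381466}
scene {'fx': 438.6047520149226, 'fy': 438.6047520149226, 'cx': 316.8830312461138, 'cy': 241.9191158720159, 'eye': array([ 0.76256382, -0.45159989,  0.94523375]), 'attitude': array([ 0.52031721, -0.00879808,  0.50119102])}
side {'fx': 593.3352759108634, 'fy': 593.3352759108634, 'cx': 313.1706840941941, 'cy': 243.22742301772334, 'eye': array([0.44444732, 1.15276415, 0.95464031]), 'attitude': array([ 9.42391991e-01, -2.62482260e-03, -3.04788032e+00])}
wrist {'fx': 390.9843360561638, 'fy': 390.9843360561638, 'cx': 318.13342437436245, 'cy': 237.120720214659, 'T_tool_cam': array([[ 3.81636750e-04,  2.52139697e-01, -9.67690771e-01,
         1.97146209e-02],
       [ 9.99999571e-01,  7.20203117e-04,  5.82033434e-04,
         1.03827713e-03],
       [ 8.43687643e-04, -9.67690578e-01, -2.52139314e-01,
        -6.70148062e-02],
       [ 0.00000000e+00,  0.00000000e+00,  0.00000000e+00,
         1.00000000e+00]])}
```

View pics/scene0.png

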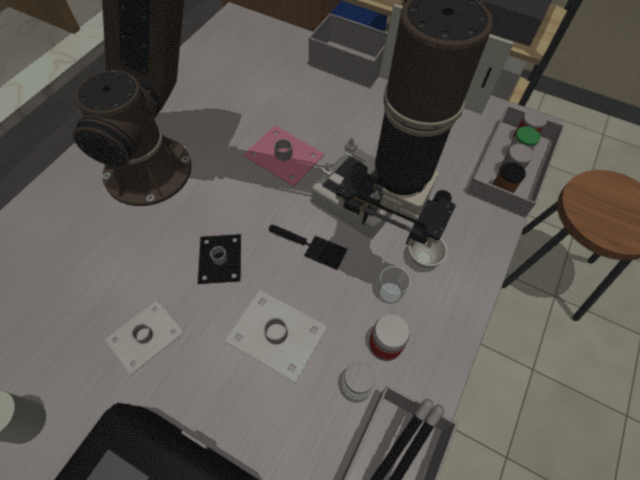

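View pics/side0.png

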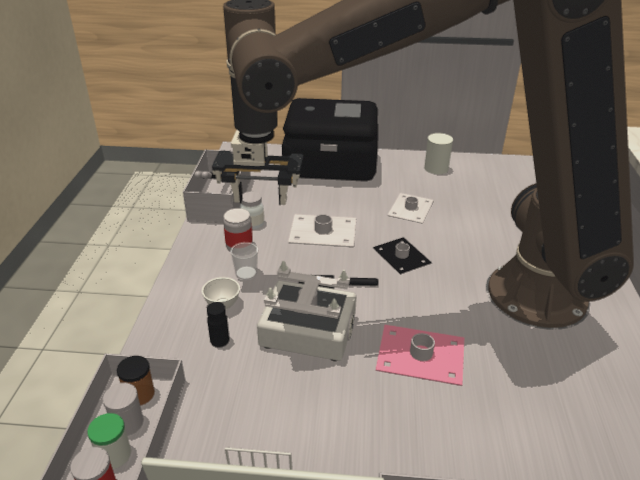

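View pics/wrist0.png

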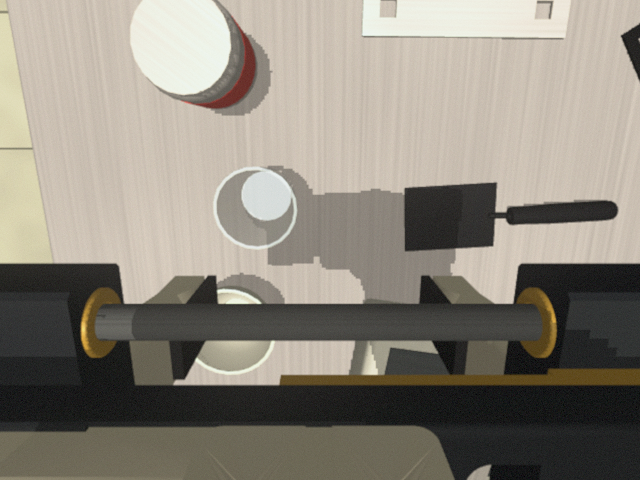

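```bash
cat > h.py <<'E'
import numpy as np, cv2
from scipy.spatial.transform import Rotation as R
from station import status, viewer, arm
def cam(n,s=None):
    c=viewer.camera_info(n)
    if n!="wrist":
        return c,np.array(c["eye"]),R.from_euler('xyz',c["attitude"]).as_matrix()
    s=s or status.get_state()
    T=np.eye(4);T[:3,:3]=R.from_euler('xyz',s["ee_rot"]).as_matrix();T[:3,3]=s["eef_pos"]
    T=T@c["T_tool_cam"]
    return c,T[:3,3],T[:3,:3]
def proj(C,P):
    c,e,M=C; p=(np.atleast_2d(P)-e)@M
    return np.c_[c["cx"]+c["fx"]*p[:,0]/-p[:,2], c["cy"]-c["fy"]*p[:,1]/-p[:,2]]
def ray(C,uv):
    c,e,M=C; uv=np.atleast_2d(uv).astype(float)
    d=np.c_[(uv[:,0]-c["cx"])/c["fx"],-(uv[:,1]-c["cy"])/c["fy"],-np.ones(len(uv))]@M.T
    return e,d
def onz(C,uv,z):
    e,d=ray(C,uv); return e+d*((z-e[2])/d[:,2])[:,None]
def snap(n,name):
    s=status.get_state(); im=viewer.grab_frame(n)[:,:,::-1].copy(); cv2.imwrite(f"pics/{name}.png",im); return im,cam(n,s),s
E
python3 - <<'E'
from h import *
a=cv2.imread("pics/scene0.png");b=cv2.imread("pics/side0.png")
cv2.imwrite("pics/c1.png",cv2.resize(a[280:390,215:340],None,fx=5,fy=5,interpolation=2))
cv2.imwrite("pics/c2.png",cv2.resize(b[205:255,280:366],None,fx=8,fy=8,interpolation=2))
cv2.imwrite("pics/c3.png",cv2.resize(b[255:360,250:365],None,fx=5.5,fy=5.5,interpolation=2))
cv2.imwrite("pics/c4.png",cv2.resize(a[130:250,300:450],None,fx=5,fy=5,interpolation=2))
E
```

```text
(no output)
```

View pics/c1.png

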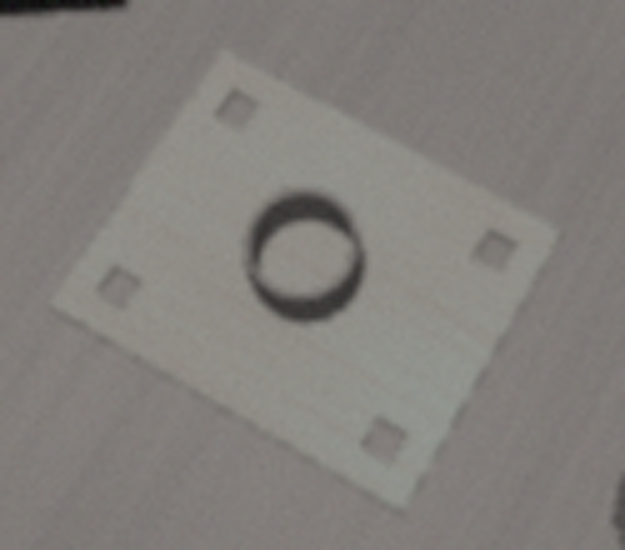

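View pics/c2.png

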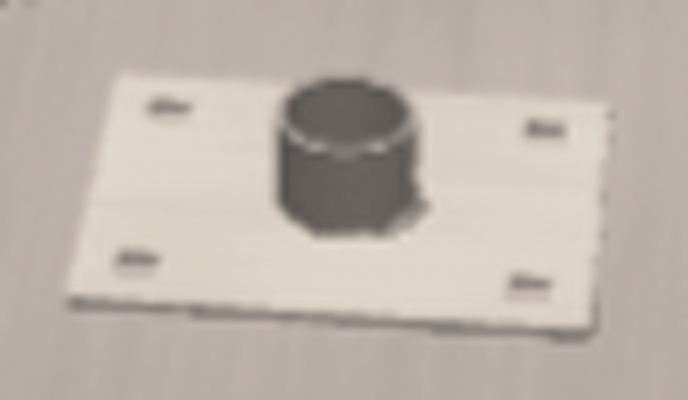

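View pics/c3.png

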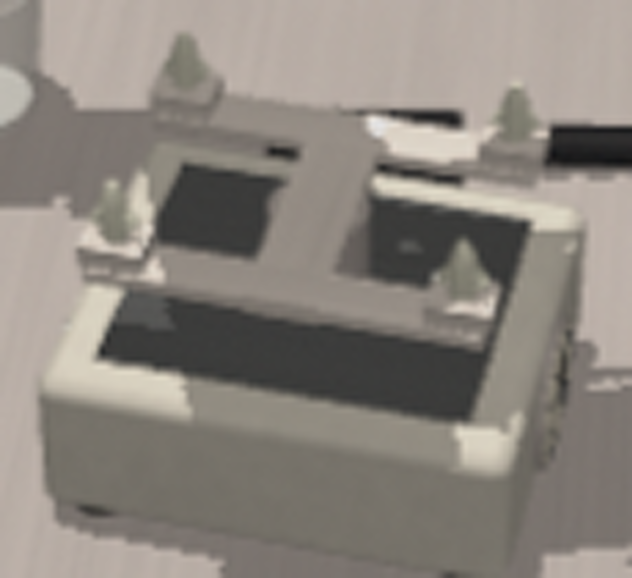

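View pics/c4.png

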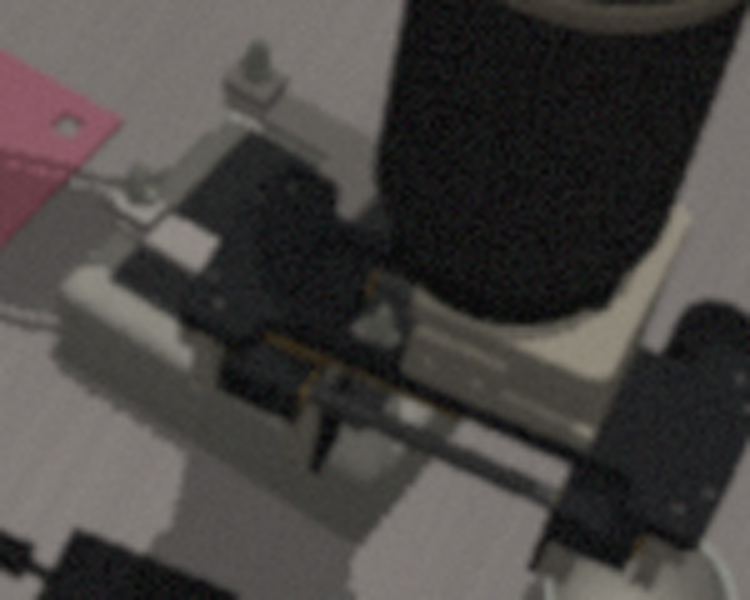

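Run:
```python
from h import *
S=cam("scene");D=cam("side")
def fit(loc,W):
    A=loc-loc.mean(0);B=W-W.mean(0); a=np.arctan2((A[:,0]*B[:,1]-A[:,1]*B[:,0]).sum(),(A*B).sum())
    Rm=np.array([[np.cos(a),-np.sin(a)],[np.sin(a),np.cos(a)]]);t=W.mean(0)-Rm@loc.mean(0)
    return t,np.degrees(a),np.abs(W-(loc@Rm.T+t)).max()
cs=np.array([[222,50],[557,233],[405,508],[55,300]])/5+[215,280]-.4
hs=np.array([[237,107],[495,249],[384,438],[120,286]])/5+[215,280]-.4
L=np.array([[-1,1],[1,1],[1,-1],[-1,-1]])*1.
cd=np.array([[595,325],[68,298],[118,73],[608,103]])/8+[280,205]-.45
hd=np.array([[528,284],[136,259],[168,106],[546,129]])/8+[280,205]-.45
for C,c,h in((S,cs,hs),(D,cd,hd)):
    for z,p,s in((.004,c,[.09,.07]),(.003,h,[.068,.048])):
        W=onz(C,p,z)[:,:2]; print(W.round(4).tolist(), fit(L*s,W))
st=np.array([[184,35],[517,85],[463,240],[113,182]])/5.5+[250,255]-.4
W=onz(D,st,.154)[:,:2];print(W, fit(L*[-.068,-.048],W))
```

```text
[[0.4544, -0.152], [0.6325, -0.1546], [0.6331, -0.2907], [0.4543, -0.2877]] (array([ 0.54356142, -0.2212401 ]), np.float64(-0.5234937896645274), np.float64(0.0027185153819908048))
[[0.4753, -0.1723], [0.6117, -0.1741], [0.6106, -0.2697], [0.4754, -0.2685]] (array([ 0.54324319, -0.22116862]), np.float64(-0.5220249335214018), np.float64(0.000586148957565813))
[[0.4534, -0.1517], [0.6334, -0.1499], [0.6331, -0.291], [0.454, -0.2886]] (array([ 0.543467  , -0.22030891]), np.float64(-0.0335283777398123), np.float64(0.001643204742459825))
[[0.4773, -0.1748], [0.6131, -0.1764], [0.6127, -0.2726], [0.4756, -0.271]] (array([ 0.54465531, -0.22368763]), np.float64(-0.6653274404537397), np.float64(0.0005617419280460334))
[[0.60530307 0.12827452]
 [0.47076396 0.14742584]
 [0.48586105 0.24121754]
 [0.61981271 0.22096092]] (array([0.5454352, 0.1844697]), np.float64(-8.57115894662179), np.float64(0.00140328327404593))
```

Emit:
apply_moves:
  commands:
    - {"dx":-26,"dy":50,"dz":8}
    - {"dx":-26,"dy":50,"dz":8}
    - {"dx":-26,"dy":50,"dz":8}
    - {"dx":-26,"dy":50,"dz":8}
    - {"dx":-26,"dy":50,"dz":8}

```text
invalid input at $.commands[0]: expected keys dx, dy, dz, spin, hand
```

Emit:
apply_moves:
  commands:
    - {}
    - {}
    - {}
    - {}
    - {}

```text
invalid input at $.commands[0]: expected keys dx, dy, dz, spin, hand
```

Run:
```python
from h import *
im,C,s=snap("wrist","w1"); print(s["eef_pos"],s["ee_rot"],s["force"]); snap("scene","s1")
```

```text
[6.74848171e-01 4.98878999e-07 4.03950124e-01] [ 1.68795284  1.56952538 -3.02448063] [-0.10705987 -0.29424425 -0.00608979]
```

View pics/w1.png

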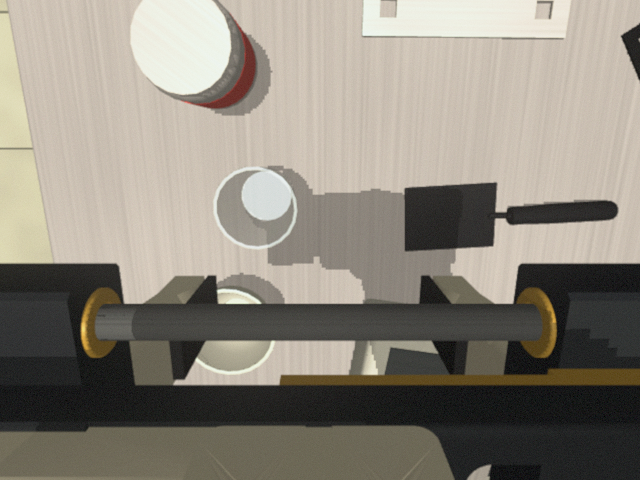

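View pics/s1.png

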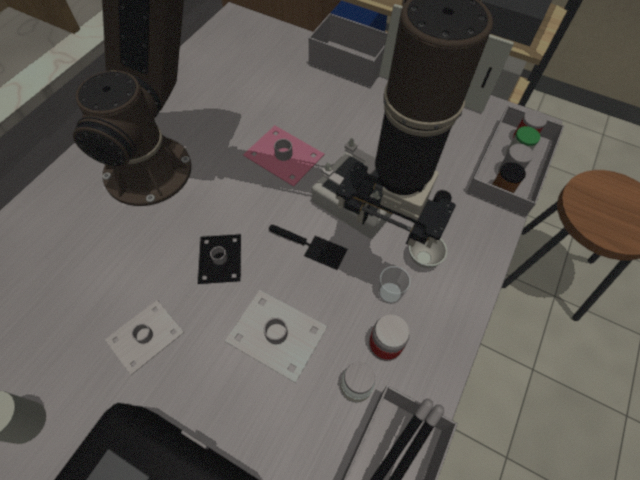

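Emit:
apply_moves:
  commands:
    - {"dx":-26,"dy":50,"dz":8,"spin":0,"hand":0}
    - {"dx":-26,"dy":50,"dz":8,"spin":0,"hand":0}
    - {"dx":-26,"dy":50,"dz":8,"spin":0,"hand":0}
    - {"dx":-26,"dy":50,"dz":8,"spin":0,"hand":0}
    - {"dx":-26,"dy":50,"dz":8,"spin":0,"hand":0}

```text
t: 0.88
eef_pos: [0.5439, 0.2514, 0.445]
ee_rot: [-0.778, 1.571, 0.793]
force: [1.1, 0.4, 0.3]
width: 0.0878
```

Emit:
apply_moves:
  commands:
    - {"dx":0,"dy":0,"dz":0,"spin":0,"hand":0}
    - {"dx":0,"dy":0,"dz":0,"spin":0,"hand":0}
    - {"dx":0,"dy":0,"dz":0,"spin":0,"hand":0}
    - {"dx":0,"dy":0,"dz":0,"spin":0,"hand":0}
    - {"dx":0,"dy":0,"dz":0,"spin":0,"hand":0}

```text
t: 1.5
eef_pos: [0.5453, 0.2493, 0.4445]
ee_rot: [2.213, 1.57, -2.5]
force: [-0.4, -0.4, 0.3]
width: 0.0875
```

Run:
```python
from h import *
im,C,s=snap("wrist","w2"); print(s["eef_pos"],s["ee_rot"],s["force"]); print(C[2])
```

```text
[0.54534288 0.24928569 0.44448806] [ 2.21339354  1.57047042 -2.50025778] [-0.38648732 -0.35761964  0.31047738]
[[-9.99997776e-01 -2.00714043e-03 -6.47754210e-04]
 [ 2.10559222e-03 -9.67738234e-01 -2.51948955e-01]
 [-1.21159580e-04 -2.51949759e-01  9.67740308e-01]]
```

View pics/w2.png

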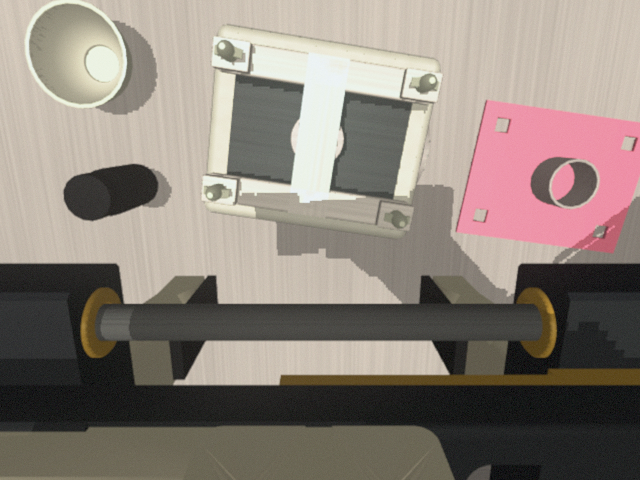

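Run:
```python
from h import *
im=cv2.imread("pics/w2.png")
o=[]
for x,y in((230,50),(426,82),(398,216),(215,190)):
    o.append(cv2.resize(im[y-22:y+22,x-22:x+22],None,fx=9,fy=9,interpolation=cv2.INTER_CUBIC))
o=np.vstack([np.hstack(o[:2]),np.hstack([o[3],o[2]])]);cv2.imwrite("pics/c5.png",cv2.resize(o,(600,600)))
```

```text
(no output)
```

View pics/c5.png

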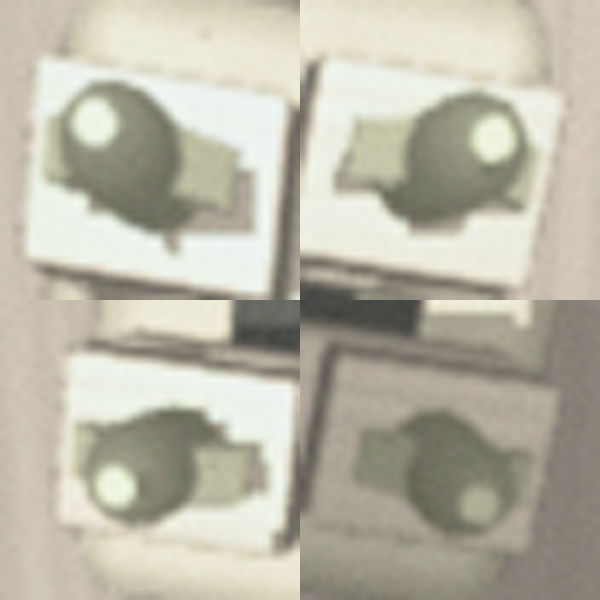

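```bash
cat >> h.py <<'E'
def fit(loc,W):
    A=loc-loc.mean(0);B=W-W.mean(0); a=np.arctan2((A[:,0]*B[:,1]-A[:,1]*B[:,0]).sum(),(A*B).sum())
    Rm=np.array([[np.cos(a),-np.sin(a)],[np.sin(a),np.cos(a)]]);t=W.mean(0)-Rm@loc.mean(0)
    return t,np.degrees(a),W-(loc@Rm.T+t)
L=np.array([[-1,1],[1,1],[1,-1],[-1,-1]])*1.
E
python3 - <<'E'
from h import *
c=viewer.camera_info("wrist")
s=dict(eef_pos=[0.54534288,0.24928569,0.44448806],ee_rot=[2.21339354,1.57047042,-2.50025778])
C=cam("wrist",s)
t=np.array([[221.4,45.2],[431.5,79.9],[401.9,223.6],[209.2,195.1]])
W=onz(C,t,.155)[:,:2]; print(W)
print(fit(L*[-.068,-.048]*[-1,1]*[-1,1],W) , np.linalg.norm(np.diff(W,axis=0),axis=1))
D=cam("side"); st=np.array([[184,35],[517,85],[463,240],[113,182]])/5.5+[250,255]-.4
e,d=ray(D,st);e2,d2=ray(C,t)
for i,j in((0,0),(1,1),(2,2),(3,3)):
    a,b=d[i]/np.linalg.norm(d[i]),d2[j]/np.linalg.norm(d2[j])
    x=np.linalg.lstsq(np.c_[a,-b],e2-e,rcond=None)[0]; p,q=e+a*x[0],e2+b*x[1]; print((p+q)/2,(p-q))
E
```

```text
[[0.60529035 0.1269936 ]
 [0.47100422 0.14780032]
 [0.48518137 0.24275614]
 [0.61989224 0.22223063]]
(array([0.54534205, 0.18494517]), np.float64(-8.691783042876127), array([[-1.70367881e-05, -2.26731169e-04],
       [ 1.34943793e-04,  2.78007811e-05],
       [-1.95328419e-04,  8.61258689e-05],
       [ 7.74214134e-05,  1.12804520e-04]])) [0.13588851 0.09600833 0.1362656 ]
[0.60569576 0.12652266 0.15266041] [-2.36124809e-04  5.59717194e-06 -5.46016463e-05]
[0.47077224 0.14769416 0.15420578] [-3.03911473e-05 -8.19741347e-06  9.29428704e-06]
[0.48553467 0.24270773 0.15539827] [ 5.12738996e-04  1.01792641e-04 -8.93713439e-05]
[0.61971201 0.22221382 0.15511932] [-2.72598545e-04  1.27735947e-05 -7.45738471e-05]
```

Emit:
apply_moves:
  commands:
    - {"dx":0,"dy":-56,"dz":0,"spin":0,"hand":0}
    - {"dx":0,"dy":-56,"dz":0,"spin":0,"hand":0}
    - {"dx":0,"dy":-56,"dz":0,"spin":0,"hand":0}
    - {"dx":0,"dy":-56,"dz":0,"spin":0,"hand":0}
    - {"dx":0,"dy":-56,"dz":0,"spin":0,"hand":0}

```text
t: 2.17
eef_pos: [0.5447, -0.032, 0.4449]
ee_rot: [-1.466, 1.57, 0.105]
force: [1.7, 0.7, 0.0]
width: 0.0876
```

Emit:
apply_moves:
  commands:
    - {"dx":0,"dy":-42,"dz":-50,"spin":0,"hand":0}
    - {"dx":0,"dy":-42,"dz":-50,"spin":0,"hand":0}
    - {"dx":0,"dy":-42,"dz":-50,"spin":0,"hand":0}
    - {"dx":0,"dy":0,"dz":0,"spin":0,"hand":0}
    - {"dx":0,"dy":0,"dz":0,"spin":0,"hand":0}

```text
t: 2.8
eef_pos: [0.5454, -0.1509, 0.3014]
ee_rot: [-2.566, 1.57, -0.996]
force: [0.3, 0.9, -0.5]
width: 0.0874
```

Run:
```python
from h import *
im,C,s=snap("wrist","w3"); print(list(s["eef_pos"]),list(s["ee_rot"]),s["force"]); print(C[2])
cs=cam("scene")
print(onz(cs,[[391,330]],.1),onz(cs,[[358,378]],.09))
```

```text
[np.float64(0.5453705499369895), np.float64(-0.15091675328870022), np.float64(0.301408242101737)] [np.float64(-2.565985678154041), np.float64(1.5703664365812293), np.float64(-0.9958712685098648)] [ 0.34378034  0.89977913 -0.51627772]
[[-9.99998648e-01 -1.32031319e-03 -9.79785261e-04]
 [ 1.52447386e-03 -9.67781490e-01 -2.51786940e-01]
 [-6.15780420e-04 -2.51788094e-01  9.67782195e-01]]
[[ 0.76301058 -0.12918282  0.1       ]] [[ 0.74628994 -0.24280153  0.09      ]]
```

View pics/w3.png

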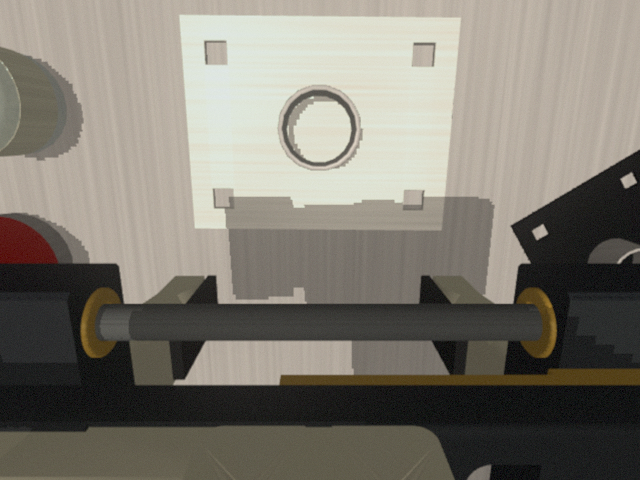

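Run:
```python
from h import *
im=cv2.imread("pics/w3.png")
o=[]
for x,y in((216,52),(424,55),(222,198),(413,200)):
    o.append(cv2.resize(im[y-22:y+22,x-22:x+22],None,fx=9,fy=9,interpolation=cv2.INTER_CUBIC))
o=np.vstack([np.hstack(o[:2]),np.hstack(o[2:])]);o=cv2.resize(o,(600,600))
cv2.imwrite("pics/c6.png",np.hstack([o]))
```

```text
(no output)
```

View pics/c6.png

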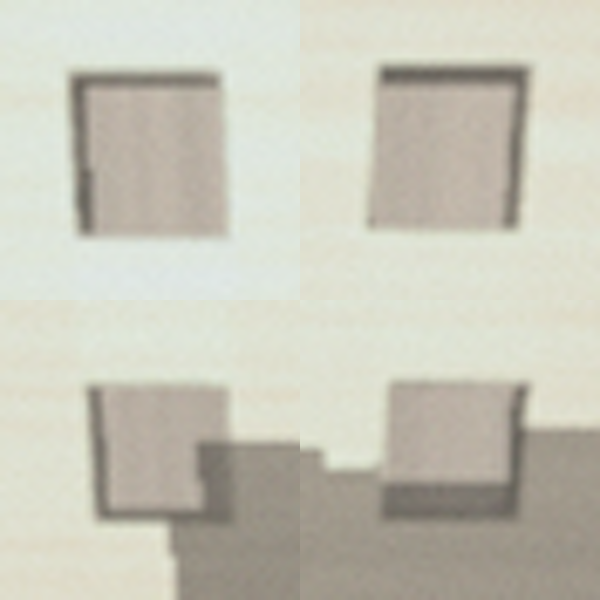

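Run:
```python
from h import *
s=dict(eef_pos=[0.5453705,-0.15091675,0.30140824],ee_rot=[-2.565985678,1.57036644,-0.99587127])
C=cam("wrist",s); k=44/300
t=np.array([[194+150*k,30+154*k],[402+149*k,33+147*k],[391+155*k,178+151*k],[200+163*k,176+153*k]])-.5
W=onz(C,t,.004)[:,:2]; print(W)
print(fit(L*[-.068,-.048],W))
t=np.array([[180,15],[460,17],[441,230],[194,229]])
print(fit(L*[-.09,-.07],onz(C,t,.004)[:,:2]))
```

```text
[[ 0.6114633  -0.2707377 ]
 [ 0.4755539  -0.26932701]
 [ 0.47644013 -0.17331472]
 [ 0.61229822 -0.17473935]]
(array([ 0.54393889, -0.2220297 ]), np.float64(-0.569733380332197), array([[ 5.06613827e-06, -3.42177176e-05],
       [ 8.89404621e-05,  2.41532673e-05],
       [ 2.05852174e-05,  4.11858497e-05],
       [-1.14591818e-04, -3.11213994e-05]]))
(array([ 0.54406864, -0.22165073]), np.float64(-0.5352334233988761), array([[-0.0007152 , -0.00010647],
       [ 0.00012974, -0.00033282],
       [ 0.00010283, -0.00012151],
       [ 0.00048263,  0.00056081]]))
```

Emit:
apply_moves:
  commands:
    - {"dx":-1.5,"dy":-36,"dz":0,"spin":-0.5,"hand":0}
    - {"dx":0,"dy":-35,"dz":-10,"spin":0,"hand":0}
    - {"dx":0,"dy":0,"dz":-40,"spin":0,"hand":0}
    - {"dx":0,"dy":0,"dz":-40,"spin":0,"hand":0}
    - {"dx":0,"dy":0,"dz":0,"spin":0,"hand":0}

```text
t: 3.48
eef_pos: [0.5431, -0.2207, 0.21]
ee_rot: [1.444, 1.568, 3.007]
force: [-0.0, -0.8, 1.4]
width: 0.0873
```

Run:
```python
from h import *
s=status.get_state();print(s["eef_pos"],s["force"],s["t"])
```

```text
[ 0.54307939 -0.22072839  0.2100021 ] [-0.03913923 -0.77403949  1.42102854] 3.475
```

Emit:
apply_moves:
  commands:
    - {"dx":0.8,"dy":-1.3,"dz":-12,"spin":0,"hand":0}
    - {"dx":0,"dy":0,"dz":-11,"spin":0,"hand":0}
    - {"dx":0,"dy":0,"dz":0,"spin":0,"hand":0}
    - {"dx":0,"dy":0,"dz":0,"spin":0,"hand":0}
    - {"dx":0,"dy":0,"dz":0,"spin":0,"hand":0}

```text
t: 4.1
eef_pos: [0.5444, -0.223, 0.1886]
ee_rot: [-1.705, 1.57, -0.143]
force: [0.8, -1.0, 0.1]
width: 0.0874
```

Run:
```python
from h import *
im,C,s=snap("side","d3");print(s["eef_pos"],s["force"],s["t"])
cv2.imwrite("pics/c7.png",cv2.resize(im[150:290,230:420],None,fx=4,fy=4,interpolation=2))
```

```text
[ 0.54444753 -0.22295066  0.18856486] [ 0.81059956 -1.04013676  0.1478473 ] 4.1
```

View pics/c7.png

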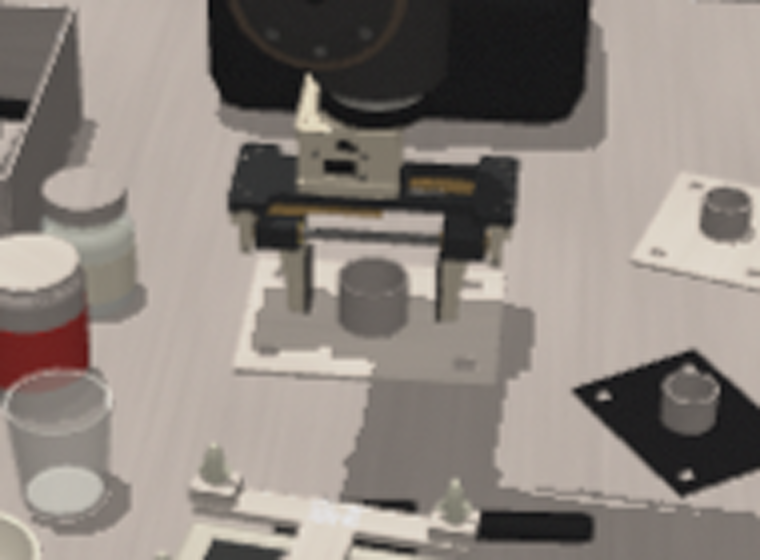

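Emit:
apply_moves:
  commands:
    - {"dx":0,"dy":0,"dz":0,"spin":0,"hand":0.6}
    - {"dx":0,"dy":0,"dz":0,"spin":0,"hand":0.6}
    - {"dx":0,"dy":0,"dz":0,"spin":0,"hand":0.6}
    - {"dx":0,"dy":0,"dz":0,"spin":0,"hand":0.6}
    - {"dx":0,"dy":0,"dz":0,"spin":0,"hand":0.6}
  grip_force: 30

```text
t: 4.78
eef_pos: [0.5443, -0.2229, 0.1881]
ee_rot: [-1.794, 1.571, -0.232]
force: [0.7, -0.1, 0.1]
width: 0.049
```

Gripped (49 mm ≈ 50 mm collar). Lift.

Emit:
apply_moves:
  commands:
    - {"dx":0,"dy":0,"dz":10,"spin":0,"hand":0.6}
    - {"dx":0,"dy":0,"dz":40,"spin":0,"hand":0.6}
    - {"dx":0,"dy":0,"dz":50,"spin":0,"hand":0.6}
    - {"dx":0,"dy":0,"dz":50,"spin":0,"hand":0.6}
    - {"dx":0,"dy":0,"dz":45,"spin":0,"hand":0.6}

```text
t: 5.4
eef_pos: [0.5438, -0.2229, 0.3855]
ee_rot: [-1.478, 1.57, 0.084]
force: [1.4, 0.3, -2.7]
width: 0.0485
```

Run:
```python
from h import *
im,C,s=snap("side","d4");print(s["eef_pos"],s["force"],s["t"],s["width"])
im,C,s=snap("wrist","w4");print(s["eef_pos"],s["force"],s["t"],s["width"])
```

```text
[ 0.5437689  -0.22286986  0.38552105] [ 1.37301286  0.25472016 -2.74838477] 5.4 0.04847213565053653
[ 0.54505636 -0.2234602   0.39221818] [ 3.56580045 -1.39293437  4.76961205] 5.45 0.04870398105670971
```

View pics/d4.png

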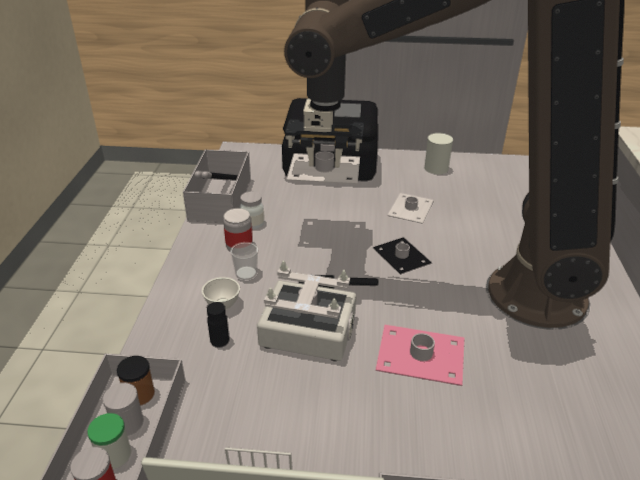

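View pics/w4.png

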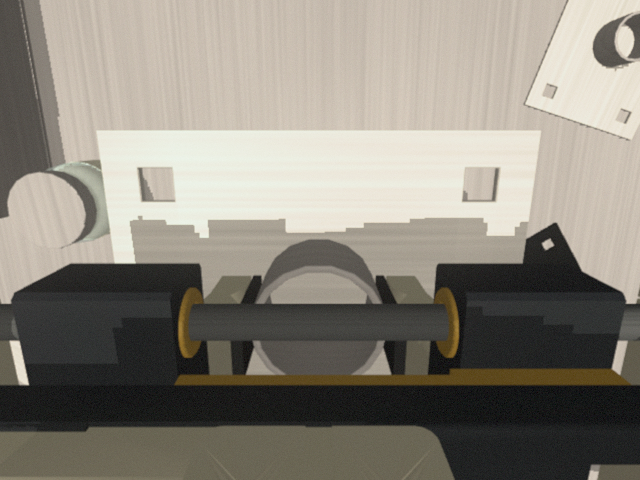

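Emit:
apply_moves:
  commands:
    - {"dx":0,"dy":30,"dz":0,"spin":-1.5,"hand":0.6}
    - {"dx":0,"dy":45,"dz":0,"spin":-1.5,"hand":0.6}
    - {"dx":0,"dy":45,"dz":0,"spin":-1.5,"hand":0.6}
    - {"dx":0,"dy":45,"dz":0,"spin":-1.5,"hand":0.6}
    - {"dx":0,"dy":45,"dz":0,"spin":-1.5,"hand":0.6}

```text
t: 6.12
eef_pos: [0.5436, -0.0116, 0.3828]
ee_rot: [1.567, 1.57, 2.998]
force: [1.3, -0.3, -3.1]
width: 0.0487
```

Emit:
apply_moves:
  commands:
    - {"dx":0,"dy":45,"dz":0,"spin":-0.6,"hand":0.6}
    - {"dx":0,"dy":45,"dz":0,"spin":0,"hand":0.6}
    - {"dx":0,"dy":45,"dz":0,"spin":0,"hand":0.6}
    - {"dx":0,"dy":40,"dz":0,"spin":0,"hand":0.6}
    - {"dx":1,"dy":22,"dz":0,"spin":0,"hand":0.6}

```text
t: 6.75
eef_pos: [0.5448, 0.1857, 0.3827]
ee_rot: [2.001, 1.57, -2.861]
force: [0.6, -0.5, -3.2]
width: 0.0488
```

Emit:
apply_moves:
  commands:
    - {"dx":0,"dy":0,"dz":-4,"spin":0,"hand":0.6}
    - {"dx":0,"dy":0,"dz":-4,"spin":0,"hand":0.6}
    - {"dx":0,"dy":0,"dz":-4,"spin":0,"hand":0.6}
    - {"dx":0,"dy":0,"dz":0,"spin":0,"hand":0.6}
    - {"dx":0,"dy":0,"dz":0,"spin":0,"hand":0.6}

```text
t: 7.38
eef_pos: [0.5454, 0.1836, 0.3712]
ee_rot: [-1.129, 1.571, 0.291]
force: [0.5, 0.3, -1.7]
width: 0.0482
```

Run:
```python
from h import *
im,C,s=snap("wrist","w5");print(list(s["eef_pos"]),list(s["ee_rot"]),s["force"],s["t"],s["width"])
im,C,s=snap("side","d5");print(s["eef_pos"],s["force"],s["t"],s["width"])
```

```text
[np.float64(0.5453720167533755), np.float64(0.18362836542313474), np.float64(0.37123940285206447)] [np.float64(-1.1289659071903362), np.float64(1.5706213782623317), np.float64(0.29113002178839975)] [ 0.47751775  0.31527338 -1.70798209] 7.375 0.04822837277721404
[0.54537373 0.1837705  0.37132777] [ 0.52835736  0.54920685 -3.17031396] 7.425 0.04854089639016117
```

View pics/w5.png

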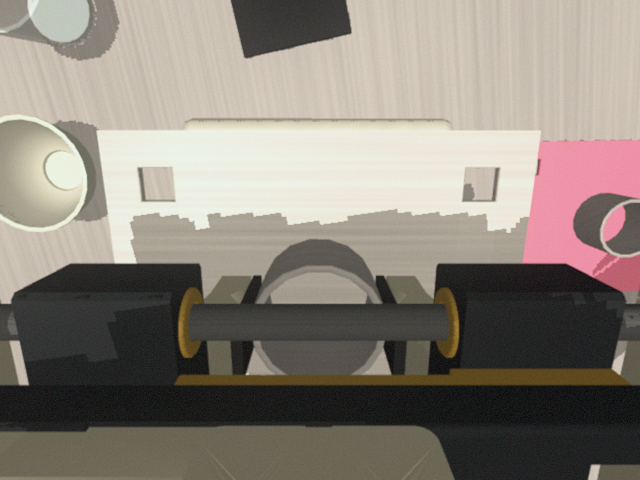

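View pics/d5.png

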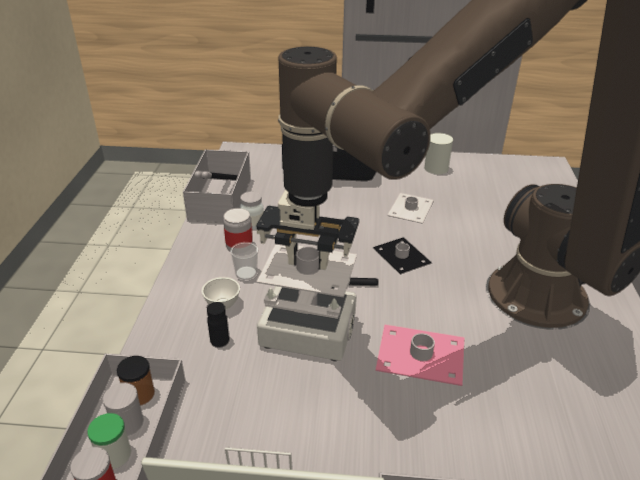

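Run:
```python
from h import *
im=cv2.imread("pics/w5.png")
o=[cv2.resize(im[y-30:y+30,x-30:x+30],(400,400),interpolation=2) for x,y in((157,184),(480,184))]
cv2.imwrite("pics/c8.png",np.hstack(o))
s=dict(eef_pos=[0.545372,0.183628,0.371239],ee_rot=[-1.1289659,1.57062138,0.29113])
C=cam("wrist",s)
T=np.array([[157,184.5],[480.5,184.5]])-.0
W=onz(C,T,.3713-.188+.004)[:,:2];d=W[0]-W[1]
print(W,np.linalg.norm(d),np.degrees(np.arctan2(d[1],d[0])))
x=d/np.linalg.norm(d);y=np.array([-x[1],x[0]]);print("centre",W.mean(0)+.048*y, C[2][:,0])
```

```text
[[0.60410801 0.12694817]
 [0.4700036  0.14741812]] 0.13565769786783216 -8.678747738465441
centre [0.54429872 0.18463354] [-9.88539077e-01  1.50964085e-01 -5.80803387e-04]
```

View pics/c8.png

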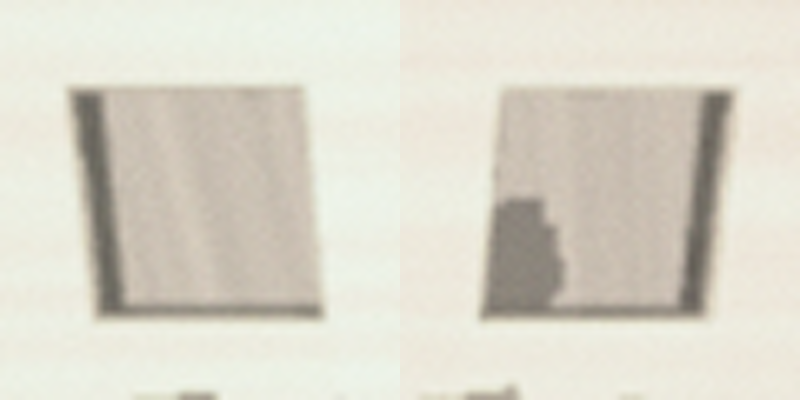

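Emit:
apply_moves:
  commands:
    - {"dx":0.8,"dy":0.3,"dz":-5,"spin":0,"hand":0.6}
    - {"dx":0,"dy":0,"dz":-5,"spin":0,"hand":0.6}
    - {"dx":0,"dy":0,"dz":-5,"spin":0,"hand":0.6}
    - {"dx":0,"dy":0,"dz":-5,"spin":0,"hand":0.6}
    - {"dx":0,"dy":0,"dz":0,"spin":0,"hand":0.6}

```text
t: 8.1
eef_pos: [0.5459, 0.1843, 0.3505]
ee_rot: [2.293, 1.57, -2.569]
force: [0.7, -0.1, -2.7]
width: 0.0488
```

Run:
```python
from h import *
im,C,s=snap("wrist","w6");print(list(s["eef_pos"]),list(s["ee_rot"]),s["force"],s["t"],s["width"])
o=[cv2.resize(im[y-30:y+30,x-30:x+30],(400,400),interpolation=2) for x,y in((157,184),(480,184))]
cv2.imwrite("pics/c9.png",np.hstack(o))
im,C,s=snap("side","d6");print(s["eef_pos"],s["force"])
cv2.imwrite("pics/c10.png",cv2.resize(im[225:365,245:370],None,fx=4.2,fy=4.2,interpolation=2))
```

```text
[np.float64(0.5459293370382788), np.float64(0.18432211230378454), np.float64(0.3504523635987451)] [np.float64(2.2931897882022128), np.float64(1.5696429423200176), np.float64(-2.5693201947322617)] [ 0.69130563 -0.08660619 -2.70844443] 8.1 0.048813207321842224
[0.54606213 0.18440105 0.35084709] [ 0.07401677 -0.64999102 -1.85251115]
```

View pics/c9.png

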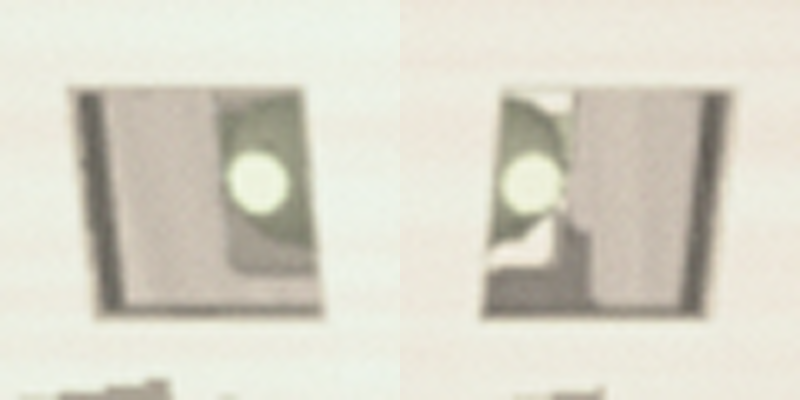

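View pics/c10.png

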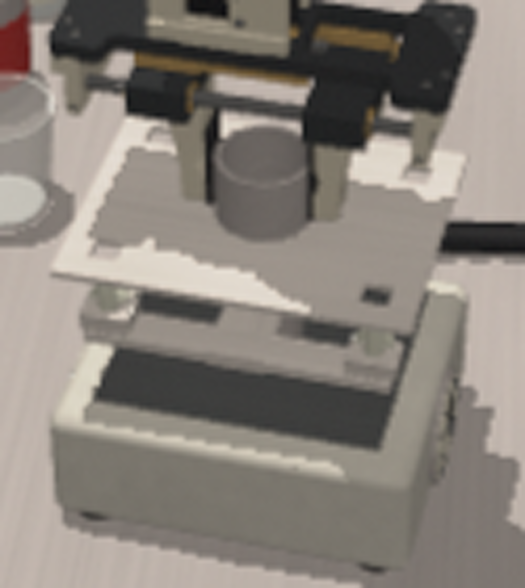

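```bash
cat > rel.py <<'E'
from h import *
def rel(s,tips,holes,zt,dz=.188):
    C=cam("wrist",s)
    A=onz(C,tips,zt)[:,:2];B=onz(C,holes,s["eef_pos"][2]-dz+.004)[:,:2]
    for W in(A,B):
        d=W[0]-W[1];print("len",np.linalg.norm(d),"yaw",np.degrees(np.arctan2(d[1],d[0])))
    print("tip-hole mm",(A-B)*1e3,(A-B).mean(0)*1e3)
E
python3 - <<'E'
from rel import *
s=dict(eef_pos=[0.54592934,0.18432211,0.35045236],ee_rot=[2.29318979,1.56964294,-2.5693202])
for zt,dz in((.155,.188),(.153,.188),(.155,.187)): rel(s,[[165.2,180.9],[469.2,180.9]],[[156.2,184.1],[480.4,184.1]],zt,dz)
E
```

```text
len 0.13613390271118223 yaw -8.652448345390965
len 0.13600067636987842 yaw -8.652654528462977
tip-hole mm [[ 0.53552874 -0.13811693]
 [ 0.40374501 -0.11855815]] [ 0.46963688 -0.12833754]
len 0.13768271373852112 yaw -8.652448345390974
len 0.13600067636987842 yaw -8.652654528462977
tip-hole mm [[ 1.33845478 -0.03405416]
 [-0.32451308  0.21850836]] [0.50697085 0.0922271 ]
len 0.13613390271118223 yaw -8.652448345390965
len 0.1351731152617977 yaw -8.65265452846297
tip-hole mm [[ 0.96170998 -0.08161918]
 [ 0.01178399  0.06244116]] [ 0.48674699 -0.00958901]
```

Emit:
apply_moves:
  commands:
    - {"dx":0.5,"dy":0,"dz":0,"spin":0,"hand":0.6}
    - {"dx":0,"dy":0,"dz":-4,"spin":0,"hand":0.6}
    - {"dx":0,"dy":0,"dz":-4,"spin":0,"hand":0.6}
    - {"dx":0,"dy":0,"dz":-4,"spin":0,"hand":0.6}
    - {"dx":0,"dy":0,"dz":0,"spin":0,"hand":0.6}

```text
t: 8.82
eef_pos: [0.5465, 0.1843, 0.3385]
ee_rot: [2.293, 1.57, -2.57]
force: [0.1, 0.2, -2.7]
width: 0.0484
```

Run:
```python
from h import *
im,C,s=snap("wrist","w7");print(list(s["eef_pos"]),list(s["ee_rot"]),s["force"],s["t"],s["width"])
o=[cv2.resize(im[y-30:y+30,x-30:x+30],(400,400),interpolation=2) for x,y in((157,184),(480,184))]
cv2.imwrite("pics/c11.png",np.hstack(o))
im,C,s=snap("side","d7");print(s["eef_pos"],s["force"])
cv2.imwrite("pics/c12.png",cv2.resize(im[225:365,245:370],None,fx=4.2,fy=4.2,interpolation=2))
```

```text
[np.float64(0.5464598303991285), np.float64(0.1843184422239765), np.float64(0.33853284444842796)] [np.float64(2.2927715685111605), np.float64(1.569850596212249), np.float64(-2.569775289820821)] [ 0.13393663  0.16591207 -2.71842039] 8.825 0.048440041330385035
[0.54656558 0.1843573  0.33886257] [ 0.38815145 -0.61080468 -2.06515804]
```

View pics/c11.png

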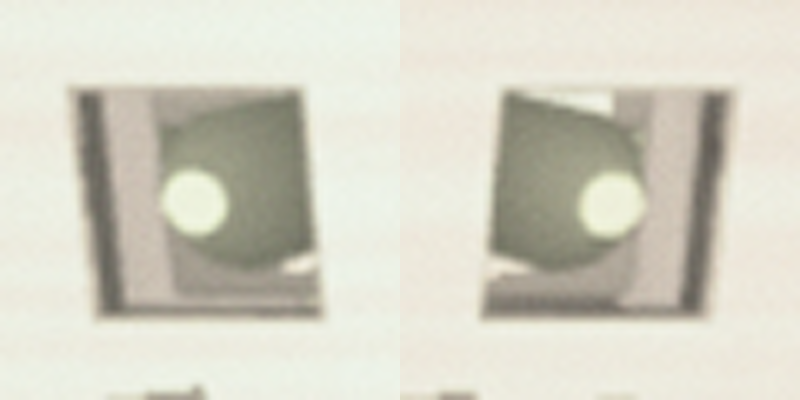

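View pics/c12.png

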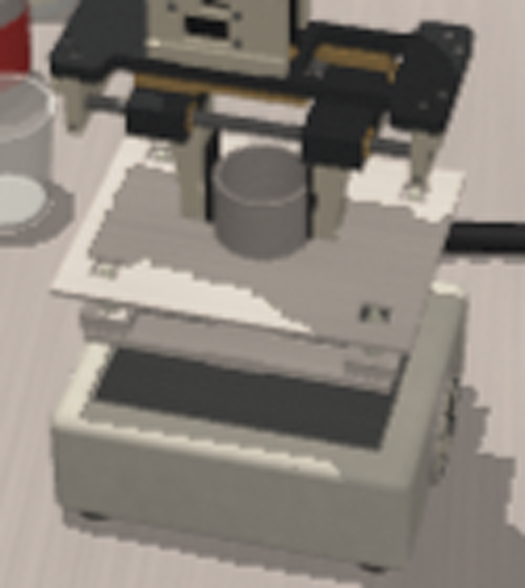

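Emit:
apply_moves:
  commands:
    - {"dx":0,"dy":0,"dz":-2,"spin":0,"hand":0.6}
    - {"dx":0,"dy":0,"dz":-2,"spin":0,"hand":0.6}
    - {"dx":0,"dy":0,"dz":-2,"spin":0,"hand":0.6}
    - {"dx":0,"dy":0,"dz":-1,"spin":0,"hand":0.6}
    - {"dx":0,"dy":0,"dz":0,"spin":0,"hand":0.6}

```text
t: 9.55
eef_pos: [0.5466, 0.1844, 0.332]
ee_rot: [2.467, 1.571, -2.395]
force: [0.7, -0.6, -2.4]
width: 0.0484
```

Emit:
apply_moves:
  commands:
    - {"dx":0,"dy":0,"dz":-0.5,"spin":0,"hand":0.6}
    - {"dx":0,"dy":0,"dz":-0.5,"spin":0,"hand":0.6}
    - {"dx":0,"dy":0,"dz":-0.5,"spin":0,"hand":0.6}
    - {"dx":0,"dy":0,"dz":-0.5,"spin":0,"hand":0.6}
    - {"dx":0,"dy":0,"dz":0,"spin":0,"hand":0.6}

```text
t: 10.18
eef_pos: [0.5466, 0.1844, 0.33]
ee_rot: [2.523, 1.571, -2.339]
force: [-0.5, -0.5, -1.9]
width: 0.0487
```

Run:
```python
from h import *
im,C,s=snap("wrist","w8");print(list(s["eef_pos"]),s["force"],s["t"],s["width"])
o=[cv2.resize(im[y-30:y+30,x-30:x+30],(400,400),interpolation=2) for x,y in((157,184),(480,184))]
cv2.imwrite("pics/c13.png",np.hstack(o))
im,C,s=snap("side","d8");print(s["eef_pos"],s["force"])
cv2.imwrite("pics/c14.png",cv2.resize(im[225:365,245:370],None,fx=4.2,fy=4.2,interpolation=2))
```

```text
[np.float64(0.546580553295566), np.float64(0.184366019760665), np.float64(0.330045557795164)] [-0.53302629 -0.49216228 -1.87582008] 10.175 0.0486662234385839
[0.54658646 0.18438428 0.33009108] [-0.44665461 -0.09091103 -2.45954199]
```

View pics/c13.png

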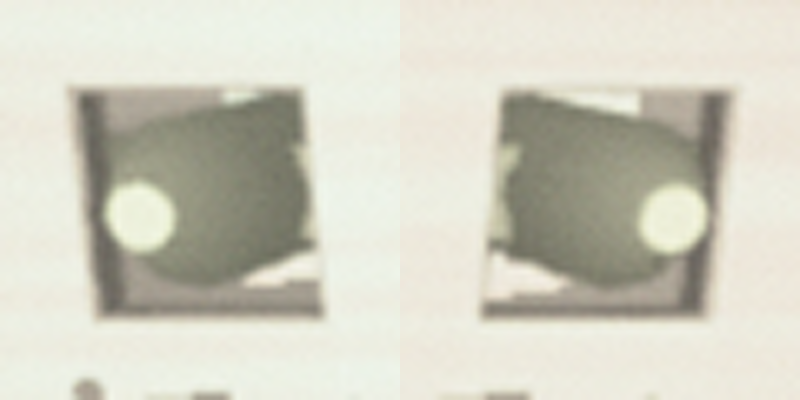

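View pics/c14.png

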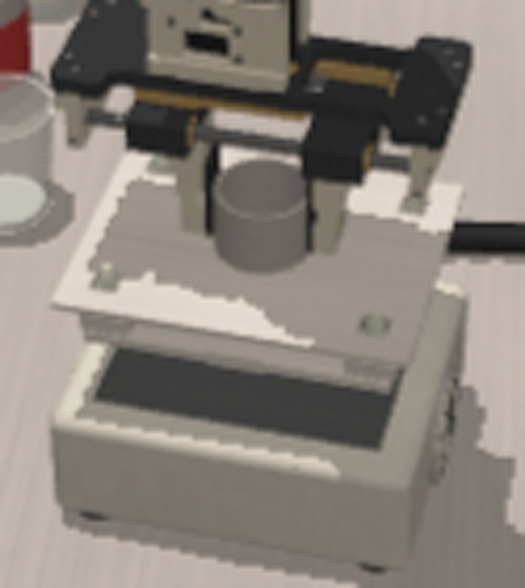

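Emit:
apply_moves:
  commands:
    - {"dx":0,"dy":0,"dz":-0.5,"spin":0,"hand":0.6}
    - {"dx":0,"dy":0,"dz":-0.5,"spin":0,"hand":0.6}
    - {"dx":0,"dy":0,"dz":-0.5,"spin":0,"hand":0.6}
    - {"dx":0,"dy":0,"dz":-0.5,"spin":0,"hand":0.6}
    - {"dx":0,"dy":0,"dz":0,"spin":0,"hand":0.6}

```text
t: 10.9
eef_pos: [0.5466, 0.1844, 0.3281]
ee_rot: [2.181, 1.571, -2.681]
force: [-0.3, 0.7, -2.0]
width: 0.0487
```

Emit:
apply_moves:
  commands:
    - {"dx":0,"dy":0,"dz":-0.5,"spin":0,"hand":0.6}
    - {"dx":0,"dy":0,"dz":-0.5,"spin":0,"hand":0.6}
    - {"dx":0,"dy":0,"dz":0,"spin":0,"hand":0.6}
    - {"dx":0,"dy":0,"dz":0,"spin":0,"hand":0.6}
    - {"dx":0,"dy":0,"dz":0,"spin":0,"hand":0.6}

```text
t: 11.52
eef_pos: [0.5466, 0.1844, 0.3272]
ee_rot: [-0.723, 1.571, 0.698]
force: [-1.3, -0.1, 1.7]
width: 0.0482
```

Run:
```python
from h import *
im,C,s=snap("wrist","w9");print(list(s["eef_pos"]),s["force"],s["t"],s["width"])
o=[cv2.resize(im[y-30:y+30,x-30:x+30],(400,400),interpolation=2) for x,y in((157,184),(480,184))]
im,C,s=snap("side","d9");print(s["eef_pos"],s["force"])
o+=[cv2.resize(im[240:340,250:370],(480,400),interpolation=2)]
cv2.imwrite("pics/c15.png",cv2.resize(np.hstack(o),(800,250)))
```

```text
[np.float64(0.5465745290774956), np.float64(0.18441045803306313), np.float64(0.32724488759618775)] [-1.25036463 -0.14676623  1.70734881] 11.525 0.04821087900003815
[0.54658347 0.18439451 0.32720554] [-1.93032552  0.6012061   1.10495826]
```

View pics/c15.png

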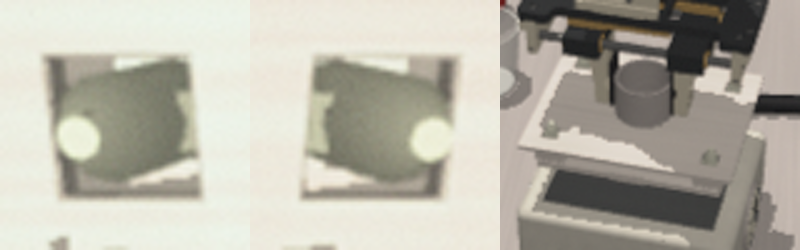

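Emit:
apply_moves:
  commands:
    - {"dx":0,"dy":0,"dz":0,"spin":0,"hand":0.5}
    - {"dx":0,"dy":0,"dz":0,"spin":0,"hand":0.4}
    - {"dx":0,"dy":0,"dz":0,"spin":0,"hand":0.3}
    - {"dx":0,"dy":0,"dz":0,"spin":0,"hand":0.2}
    - {"dx":0,"dy":0,"dz":0,"spin":0,"hand":0.2}

```text
t: 12.25
eef_pos: [0.5466, 0.1844, 0.3271]
ee_rot: [-0.92, 1.571, 0.501]
force: [-0.8, 0.2, -0.2]
width: 0.0695
```

Emit:
apply_moves:
  commands:
    - {"dx":0,"dy":0,"dz":5,"spin":0,"hand":0.1}
    - {"dx":0,"dy":0,"dz":10,"spin":0,"hand":0.1}
    - {"dx":0,"dy":0,"dz":20,"spin":0,"hand":0.1}
    - {"dx":0,"dy":0,"dz":30,"spin":0,"hand":0.5}
    - {"dx":0,"dy":0,"dz":10,"spin":0,"hand":1}

```text
t: 12.88
eef_pos: [0.5469, 0.1845, 0.4048]
ee_rot: [-0.901, 1.567, 0.52]
force: [-0.8, -0.3, 0.4]
width: 0.0644
```

Run:
```python
from h import *
im,C,s=snap("wrist","w10");print(list(s["eef_pos"]),s["force"],s["t"],s["width"])
im,C,s=snap("side","d10");print(s["eef_pos"],s["force"])
cv2.imwrite("pics/c16.png",cv2.resize(im[225:365,245:370],None,fx=4.2,fy=4.2,interpolation=2))
```

```text
[np.float64(0.5469407189502323), np.float64(0.1845267867086545), np.float64(0.4048230812962842)] [-0.82408504 -0.32465006  0.38258251] 12.875 0.0643662631939097
[0.54694863 0.1845071  0.40511703] [0.79605246 0.60201333 1.66576119]
```

View pics/w10.png

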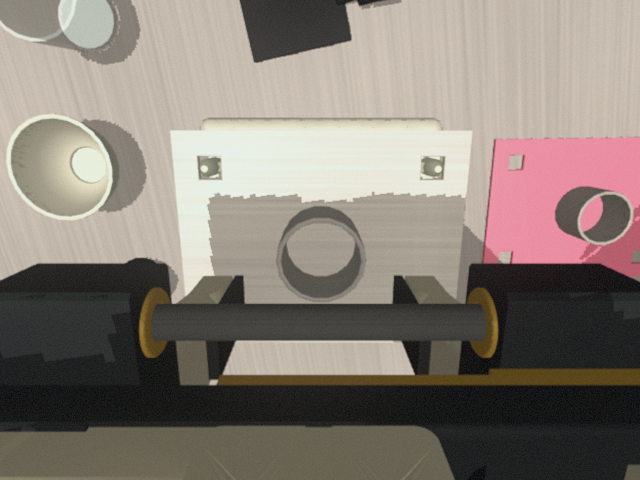

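View pics/c16.png

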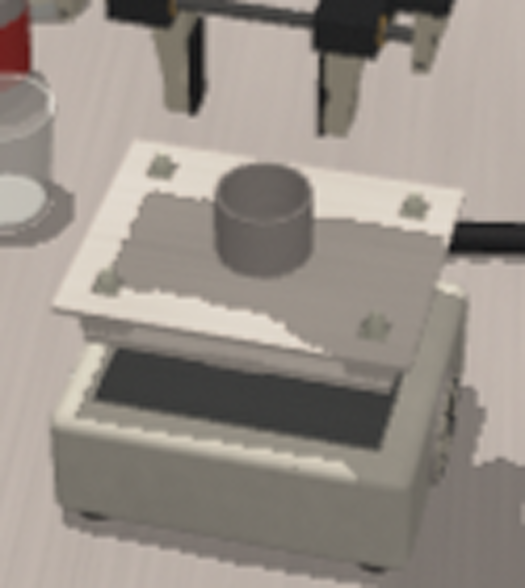

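Emit:
apply_moves:
  commands:
    - {"dx":35,"dy":-5,"dz":0,"spin":0,"hand":1}
    - {"dx":34.6,"dy":-5.1,"dz":0,"spin":0,"hand":1}
    - {"dx":0,"dy":0,"dz":-20,"spin":0,"hand":1}
    - {"dx":0,"dy":0,"dz":-20,"spin":0,"hand":1}
    - {"dx":0,"dy":0,"dz":-20,"spin":0,"hand":1}

```text
t: 13.6
eef_pos: [0.6159, 0.1741, 0.34]
ee_rot: [2.099, 1.569, -2.764]
force: [-0.2, 0.6, 0.3]
width: 0.0066
```

Emit:
apply_moves:
  commands:
    - {"dx":0,"dy":0,"dz":-10,"spin":0,"hand":1}
    - {"dx":0,"dy":0,"dz":-3,"spin":0,"hand":1}
    - {"dx":0,"dy":0,"dz":0,"spin":0,"hand":1}
    - {"dx":0,"dy":0,"dz":0,"spin":0,"hand":1}
    - {"dx":0,"dy":0,"dz":0,"spin":0,"hand":1}

```text
t: 14.22
eef_pos: [0.6163, 0.1743, 0.3297]
ee_rot: [-0.912, 1.57, 0.508]
force: [-0.0, -0.7, -0.4]
width: 0.0011
```

Run:
```python
from h import *
im,C,s=snap("wrist","w11");print(list(s["eef_pos"]),s["force"],s["t"],s["width"])
im,C,s=snap("side","d11");print(s["eef_pos"],s["force"])
cv2.imwrite("pics/c17.png",cv2.resize(im[225:365,245:370],None,fx=4.2,fy=4.2,interpolation=2))
```

```text
[np.float64(0.6162636513609179), np.float64(0.17433309762552532), np.float64(0.3297438243741131)] [-0.03130478 -0.68269212 -0.35707469] 14.225 0.001095054861468733
[0.61621443 0.17432934 0.3296342 ] [-1.05108309 -0.06864659  0.34032007]
```

View pics/w11.png

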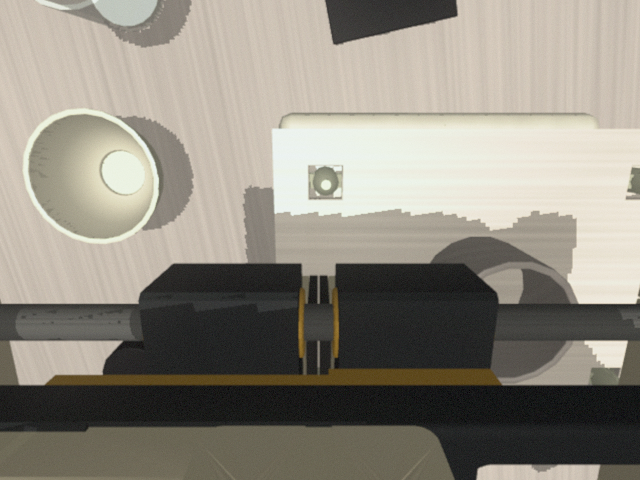

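View pics/c17.png

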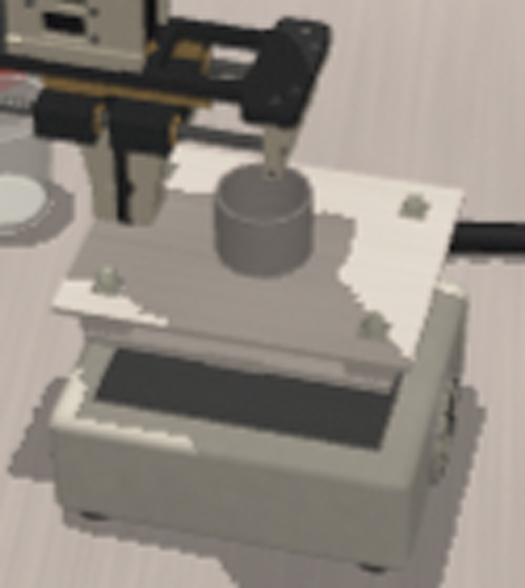

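Run:
```python
from h import *
s=status.get_state();print(s["q"])
```

```text
[ 5.79828656e-01  3.56700682e-01 -1.70049217e-01  2.23978403e-05
 -1.04338928e+00 -7.29922807e-01]
```

Emit:
apply_moves:
  commands:
    - {"dx":0,"dy":0,"dz":20,"spin":0,"hand":1}
    - {"dx":0,"dy":0,"dz":20,"spin":0,"hand":1}
    - {"dx":0,"dy":0,"dz":0,"spin":10,"hand":1}
    - {"dx":0,"dy":0,"dz":0,"spin":10,"hand":1}
    - {"dx":0,"dy":0,"dz":0,"spin":10,"hand":1}

```text
t: 14.95
eef_pos: [0.6161, 0.1742, 0.3694]
ee_rot: [-1.307, 1.57, 0.643]
force: [-0.4, -0.3, -0.4]
width: 0.0003
```

Run:
```python
from h import *
s=status.get_state();print(s["q"])
```

```text
[ 5.79800465e-01  3.25414632e-01 -1.19434808e-01 -3.28539961e-05
 -1.12547984e+00 -2.00591945e-01]
```

Emit:
apply_moves:
  commands:
    - {"dx":0,"dy":0,"dz":0,"spin":10,"hand":1}
    - {"dx":0,"dy":0,"dz":0,"spin":10,"hand":1}
    - {"dx":0,"dy":0,"dz":0,"spin":10,"hand":1}
    - {"dx":0,"dy":0,"dz":0,"spin":10,"hand":1}
    - {"dx":0,"dy":0,"dz":0,"spin":10,"hand":1}

```text
t: 15.58
eef_pos: [0.6162, 0.1743, 0.3693]
ee_rot: [-2.147, 1.57, 0.676]
force: [-0.1, -0.0, 0.3]
width: 0.0007
```

Emit:
apply_moves:
  commands:
    - {"dx":0,"dy":0,"dz":-15,"spin":10,"hand":1}
    - {"dx":0,"dy":0,"dz":-15,"spin":0,"hand":1}
    - {"dx":0,"dy":0,"dz":-10,"spin":0,"hand":1}
    - {"dx":0,"dy":0,"dz":0,"spin":0,"hand":1}
    - {"dx":0,"dy":0,"dz":0,"spin":0,"hand":1}

```text
t: 16.2
eef_pos: [0.6164, 0.1744, 0.3295]
ee_rot: [-2.94, 1.57, 0.051]
force: [-0.3, -0.5, 0.2]
width: 0.0005
```

Run:
```python
from h import *
im,C,s=snap("side","d12");print(s["eef_pos"],s["force"],s["t"])
print(R.from_euler('xyz',s["ee_rot"]).as_matrix())
cv2.imwrite("pics/c18.png",cv2.resize(im[215:365,215:370],None,fx=4,fy=4,interpolation=2))
```

```text
[0.61638396 0.1743591  0.32945095] [-0.33852332 -0.4577556   0.20931717] 16.2
[[ 4.78850359e-04 -1.50451442e-01 -9.88617284e-01]
 [ 2.44452959e-05 -9.88617395e-01  1.50451471e-01]
 [-9.99999885e-01 -9.62107829e-05 -4.69721964e-04]]
```

View pics/c18.png

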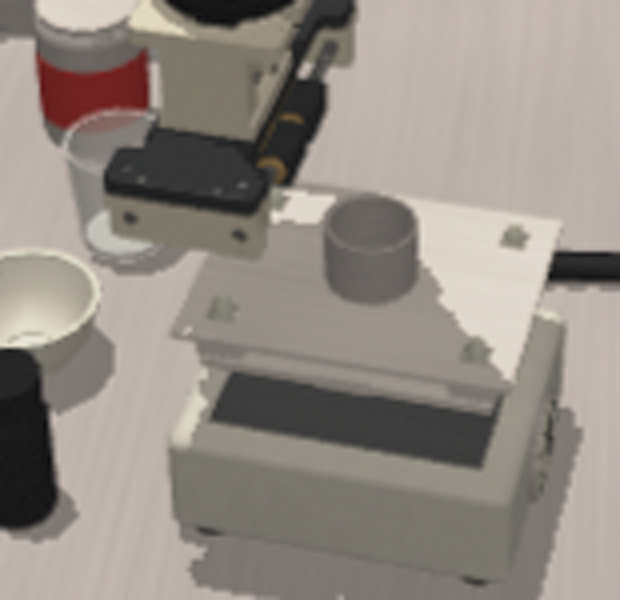

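Emit:
apply_moves:
  commands:
    - {"dx":0,"dy":0,"dz":-2,"spin":0,"hand":1}
    - {"dx":0,"dy":0,"dz":-2,"spin":0,"hand":1}
    - {"dx":0,"dy":0,"dz":-1,"spin":0,"hand":1}
    - {"dx":0,"dy":0,"dz":-1,"spin":0,"hand":1}
    - {"dx":0,"dy":0,"dz":0,"spin":0,"hand":1}

```text
t: 16.88
eef_pos: [0.6162, 0.1743, 0.323]
ee_rot: [0.592, 1.571, -2.7]
force: [0.0, -0.2, 0.3]
width: 0.0004
```

Emit:
apply_moves:
  commands:
    - {"dx":0,"dy":0,"dz":-0.4,"spin":0,"hand":1}
    - {"dx":0,"dy":0,"dz":-0.4,"spin":0,"hand":1}
    - {"dx":0,"dy":0,"dz":-0.4,"spin":0,"hand":1}
    - {"dx":0,"dy":0,"dz":-0.4,"spin":0,"hand":1}
    - {"dx":0,"dy":0,"dz":-0.4,"spin":0,"hand":1}

```text
t: 17.5
eef_pos: [0.6162, 0.1743, 0.3213]
ee_rot: [-2.804, 1.57, 0.188]
force: [-0.6, 0.2, 0.2]
width: 0.0007
```

Emit:
apply_moves:
  commands:
    - {"dx":0,"dy":0,"dz":-0.4,"spin":0,"hand":1}
    - {"dx":0,"dy":0,"dz":-0.4,"spin":0,"hand":1}
    - {"dx":0,"dy":0,"dz":-0.4,"spin":0,"hand":1}
    - {"dx":0,"dy":0,"dz":-0.4,"spin":0,"hand":1}
    - {"dx":0,"dy":0,"dz":0,"spin":0,"hand":1}

```text
t: 18.12
eef_pos: [0.6162, 0.1743, 0.3195]
ee_rot: [-2.776, 1.571, 0.216]
force: [-0.0, -0.7, 1.2]
width: 0.0005
```

Emit:
apply_moves:
  commands:
    - {"dx":0,"dy":0,"dz":-0.4,"spin":0,"hand":1}
    - {"dx":0,"dy":0,"dz":-0.4,"spin":0,"hand":1}
    - {"dx":0,"dy":0,"dz":-0.4,"spin":0,"hand":1}
    - {"dx":0,"dy":0,"dz":-0.4,"spin":0,"hand":1}
    - {"dx":0,"dy":0,"dz":0,"spin":0,"hand":1}

```text
t: 18.75
eef_pos: [0.6163, 0.1743, 0.3182]
ee_rot: [-2.744, 1.57, 0.248]
force: [0.6, -0.5, 4.5]
width: 0.0004
```

Emit:
apply_moves:
  commands:
    - {"dx":0,"dy":0,"dz":-0.3,"spin":0,"hand":1}
    - {"dx":0,"dy":0,"dz":-0.3,"spin":0,"hand":1}
    - {"dx":0,"dy":0,"dz":-0.4,"spin":0,"hand":1}
    - {"dx":0,"dy":0,"dz":0,"spin":0,"hand":1}
    - {"dx":0,"dy":0,"dz":0,"spin":0,"hand":1}

```text
t: 19.38
eef_pos: [0.6164, 0.1743, 0.3176]
ee_rot: [-2.798, 1.57, 0.194]
force: [-0.7, -1.5, 7.8]
width: 0.0005
```

Emit:
apply_moves:
  commands:
    - {"dx":0,"dy":0,"dz":-0.3,"spin":0,"hand":1}
    - {"dx":0,"dy":0,"dz":-0.3,"spin":0,"hand":1}
    - {"dx":0,"dy":0,"dz":0,"spin":0,"hand":1}
    - {"dx":0,"dy":0,"dz":0,"spin":0,"hand":1}
    - {"dx":0,"dy":0,"dz":0,"spin":0,"hand":1}

```text
t: 20.0
eef_pos: [0.6165, 0.1743, 0.3172]
ee_rot: [-2.782, 1.569, 0.21]
force: [0.4, -0.8, 8.2]
width: 0.0001
```

Run:
```python
from h import *
im,C,s=snap("side","d13");print(s["eef_pos"],s["force"],s["t"])
cv2.imwrite("pics/c19.png",cv2.resize(im[215:365,215:370],None,fx=4,fy=4,interpolation=2))
```

```text
[0.61647333 0.1743202  0.31722864] [ 0.36684984 -0.82976159  8.17474264] 20.0
```

View pics/c19.png

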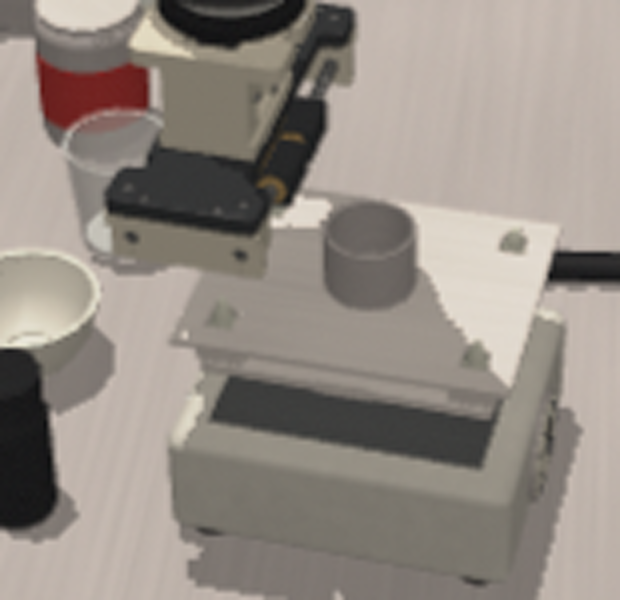

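Emit:
apply_moves:
  commands:
    - {"dx":0,"dy":0,"dz":-0.3,"spin":0,"hand":1}
    - {"dx":0,"dy":0,"dz":-0.3,"spin":0,"hand":1}
    - {"dx":0,"dy":0,"dz":-0.2,"spin":0,"hand":1}
    - {"dx":0,"dy":0,"dz":0,"spin":0,"hand":1}
    - {"dx":0,"dy":0,"dz":0,"spin":0,"hand":1}

```text
t: 20.68
eef_pos: [0.6165, 0.1744, 0.3166]
ee_rot: [-2.774, 1.569, 0.218]
force: [-0.2, -0.2, 9.4]
width: 0.0005
```

Emit:
apply_moves:
  commands:
    - {"dx":0,"dy":0,"dz":-0.3,"spin":0,"hand":1}
    - {"dx":0,"dy":0,"dz":-0.3,"spin":0,"hand":1}
    - {"dx":0,"dy":0,"dz":-0.2,"spin":0,"hand":1}
    - {"dx":0,"dy":0,"dz":0,"spin":0,"hand":1}
    - {"dx":0,"dy":0,"dz":0,"spin":0,"hand":1}

```text
t: 21.3
eef_pos: [0.6166, 0.1744, 0.316]
ee_rot: [-2.759, 1.569, 0.233]
force: [-0.4, 0.3, 9.7]
width: 0.0006
```

Emit:
apply_moves:
  commands:
    - {"dx":0,"dy":0,"dz":-0.3,"spin":0,"hand":1}
    - {"dx":0,"dy":0,"dz":-0.3,"spin":0,"hand":1}
    - {"dx":0,"dy":0,"dz":-0.2,"spin":0,"hand":1}
    - {"dx":0,"dy":0,"dz":0,"spin":0,"hand":1}
    - {"dx":0,"dy":0,"dz":0,"spin":0,"hand":1}

```text
t: 21.92
eef_pos: [0.6167, 0.1744, 0.3154]
ee_rot: [-2.763, 1.568, 0.229]
force: [-0.8, -0.4, 11.4]
width: 0.0005
```

Emit:
apply_moves:
  commands:
    - {"dx":0,"dy":0,"dz":-0.3,"spin":0,"hand":1}
    - {"dx":0,"dy":0,"dz":-0.3,"spin":0,"hand":1}
    - {"dx":0,"dy":0,"dz":0,"spin":0,"hand":1}
    - {"dx":0,"dy":0,"dz":0,"spin":0,"hand":1}
    - {"dx":0,"dy":0,"dz":0,"spin":0,"hand":1}

```text
t: 22.55
eef_pos: [0.6167, 0.1744, 0.315]
ee_rot: [-2.759, 1.568, 0.233]
force: [-1.6, -0.2, 12.5]
width: 0.0002
```

Emit:
apply_moves:
  commands:
    - {"dx":0,"dy":0,"dz":-0.3,"spin":0,"hand":1}
    - {"dx":0,"dy":0,"dz":-0.3,"spin":0,"hand":1}
    - {"dx":0,"dy":0,"dz":0,"spin":0,"hand":1}
    - {"dx":0,"dy":0,"dz":0,"spin":0,"hand":1}
    - {"dx":0,"dy":0,"dz":0,"spin":0,"hand":1}

```text
t: 23.18
eef_pos: [0.6168, 0.1744, 0.3146]
ee_rot: [-2.765, 1.568, 0.227]
force: [-1.5, -0.8, 12.5]
width: 0.0002
```

Emit:
apply_moves:
  commands:
    - {"dx":0,"dy":0,"dz":-0.3,"spin":0,"hand":1}
    - {"dx":0,"dy":0,"dz":-0.3,"spin":0,"hand":1}
    - {"dx":0,"dy":0,"dz":-0.2,"spin":0,"hand":1}
    - {"dx":0,"dy":0,"dz":0,"spin":0,"hand":1}
    - {"dx":0,"dy":0,"dz":0,"spin":0,"hand":1}

```text
t: 23.8
eef_pos: [0.6169, 0.1744, 0.3141]
ee_rot: [-2.778, 1.567, 0.214]
force: [-1.8, -0.4, 13.9]
width: 0.0004
```

Run:
```python
from h import *
im,C,s=snap("side","d14");print(s["eef_pos"],s["force"],s["t"])
cv2.imwrite("pics/c20.png",cv2.resize(im[215:365,215:370],None,fx=4,fy=4,interpolation=2))
```

```text
[0.6168618  0.17443186 0.31414594] [-1.81331562 -0.37283472 13.92966125] 23.8
```

View pics/c20.png

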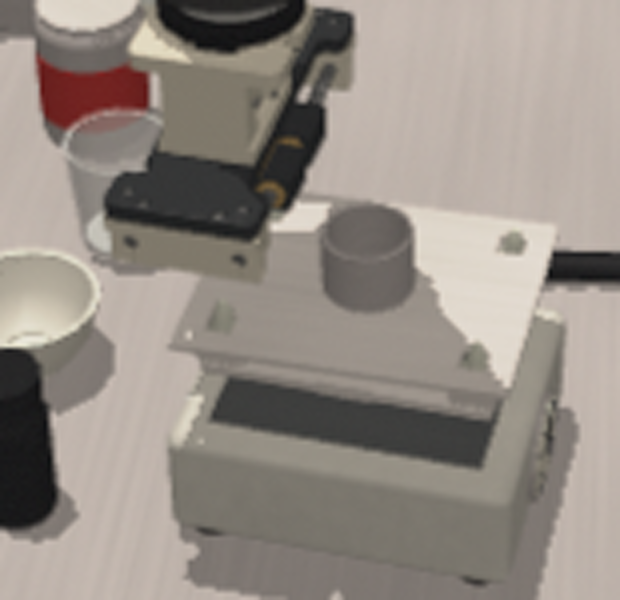

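Emit:
apply_moves:
  commands:
    - {"dx":0,"dy":0,"dz":-0.3,"spin":0,"hand":1}
    - {"dx":0,"dy":0,"dz":-0.3,"spin":0,"hand":1}
    - {"dx":0,"dy":0,"dz":0,"spin":0,"hand":1}
    - {"dx":0,"dy":0,"dz":0,"spin":0,"hand":1}
    - {"dx":0,"dy":0,"dz":0,"spin":0,"hand":1}

```text
t: 24.48
eef_pos: [0.6169, 0.1744, 0.3139]
ee_rot: [-2.766, 1.567, 0.227]
force: [-1.7, -0.8, 16.0]
width: -0.0001
```

Emit:
apply_moves:
  commands:
    - {"dx":0,"dy":0,"dz":-0.2,"spin":0,"hand":1}
    - {"dx":0,"dy":0,"dz":-0.2,"spin":0,"hand":1}
    - {"dx":0,"dy":0,"dz":0,"spin":0,"hand":1}
    - {"dx":0,"dy":0,"dz":0,"spin":0,"hand":1}
    - {"dx":0,"dy":0,"dz":0,"spin":0,"hand":1}

```text
t: 25.1
eef_pos: [0.617, 0.1744, 0.3136]
ee_rot: [-2.783, 1.567, 0.21]
force: [-0.9, -1.7, 16.7]
width: 0.0002
```

Emit:
apply_moves:
  commands:
    - {"dx":0,"dy":0,"dz":-0.2,"spin":0,"hand":1}
    - {"dx":0,"dy":0,"dz":-0.2,"spin":0,"hand":1}
    - {"dx":0,"dy":0,"dz":0,"spin":0,"hand":1}
    - {"dx":0,"dy":0,"dz":0,"spin":0,"hand":1}
    - {"dx":0,"dy":0,"dz":0,"spin":0,"hand":1}

```text
t: 25.72
eef_pos: [0.6163, 0.1744, 0.3103]
ee_rot: [-2.155, 1.571, 0.837]
force: [1.5, 0.3, 3.2]
width: 0.0006
```

Run:
```python
from h import *
im,C,s=snap("side","d15");print(s["eef_pos"],s["force"],s["t"])
cv2.imwrite("pics/c21.png",cv2.resize(im[215:365,215:370],None,fx=4,fy=4,interpolation=2))
```

```text
[0.61628616 0.17437784 0.31028662] [1.49477658 0.29001013 3.20918258] 25.725
```

View pics/c21.png

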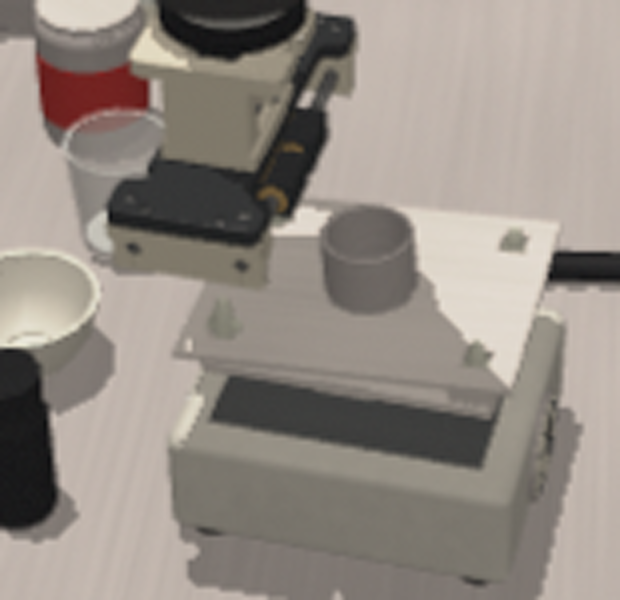

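Emit:
apply_moves:
  commands:
    - {"dx":0,"dy":0,"dz":-0.4,"spin":0,"hand":1}
    - {"dx":0,"dy":0,"dz":-0.4,"spin":0,"hand":1}
    - {"dx":0,"dy":0,"dz":-0.4,"spin":0,"hand":1}
    - {"dx":0,"dy":0,"dz":0,"spin":0,"hand":1}
    - {"dx":0,"dy":0,"dz":0,"spin":0,"hand":1}

```text
t: 26.4
eef_pos: [0.6163, 0.1743, 0.3097]
ee_rot: [-2.725, 1.57, 0.267]
force: [1.8, 0.4, 6.1]
width: 0.0005
```

Emit:
apply_moves:
  commands:
    - {"dx":0,"dy":0,"dz":-0.4,"spin":0,"hand":1}
    - {"dx":0,"dy":0,"dz":-0.4,"spin":0,"hand":1}
    - {"dx":0,"dy":0,"dz":-0.2,"spin":0,"hand":1}
    - {"dx":0,"dy":0,"dz":0,"spin":0,"hand":1}
    - {"dx":0,"dy":0,"dz":0,"spin":0,"hand":1}

```text
t: 27.02
eef_pos: [0.6164, 0.1743, 0.3092]
ee_rot: [-2.773, 1.569, 0.219]
force: [1.0, -0.8, 8.7]
width: 0.0003
```

Emit:
apply_moves:
  commands:
    - {"dx":0,"dy":0,"dz":10,"spin":0,"hand":1}
    - {"dx":0,"dy":0,"dz":27,"spin":0,"hand":1}
    - {"dx":0,"dy":0,"dz":28,"spin":0,"hand":1}
    - {"dx":-46,"dy":7,"dz":0,"spin":0,"hand":1}
    - {"dx":-46,"dy":7,"dz":0,"spin":0,"hand":1}

```text
t: 27.65
eef_pos: [0.5228, 0.1879, 0.3727]
ee_rot: [0.471, 1.569, -2.822]
force: [-0.0, 1.0, -0.3]
width: 0.0005
```

Emit:
apply_moves:
  commands:
    - {"dx":-46.5,"dy":7,"dz":0,"spin":0,"hand":1}
    - {"dx":0,"dy":0,"dz":0,"spin":0,"hand":1}
    - {"dx":0,"dy":0,"dz":-20,"spin":0,"hand":1}
    - {"dx":0,"dy":0,"dz":-15,"spin":0,"hand":1}
    - {"dx":0,"dy":0,"dz":-8,"spin":0,"hand":1}

```text
t: 28.28
eef_pos: [0.4777, 0.195, 0.329]
ee_rot: [0.831, 1.568, -2.461]
force: [0.5, -0.1, 0.2]
width: 0.0003
```

Run:
```python
from h import *
im,C,s=snap("side","d16");print(s["eef_pos"],s["force"],s["t"])
cv2.imwrite("pics/c22.png",cv2.resize(im[215:365,225:380],None,fx=4,fy=4,interpolation=2))
im,C,s=snap("wrist","w16")
```

```text
[0.47769167 0.1949865  0.32896684] [ 0.47066174 -0.06836949  0.20404733] 28.275
```

View pics/c22.png

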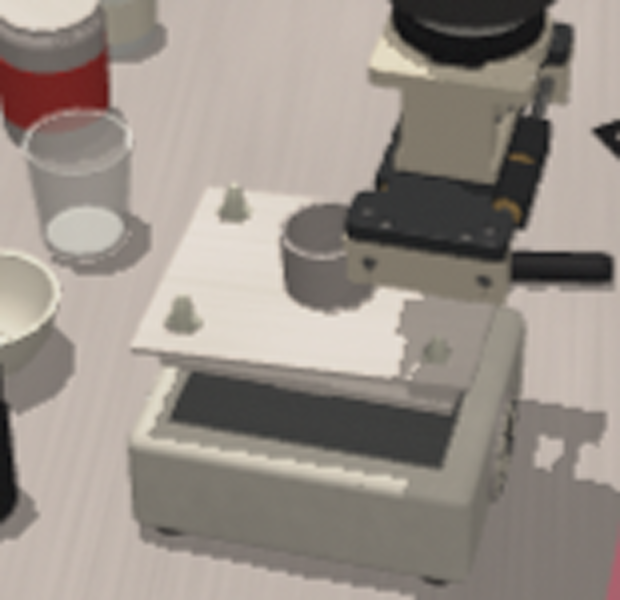

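View pics/w16.png

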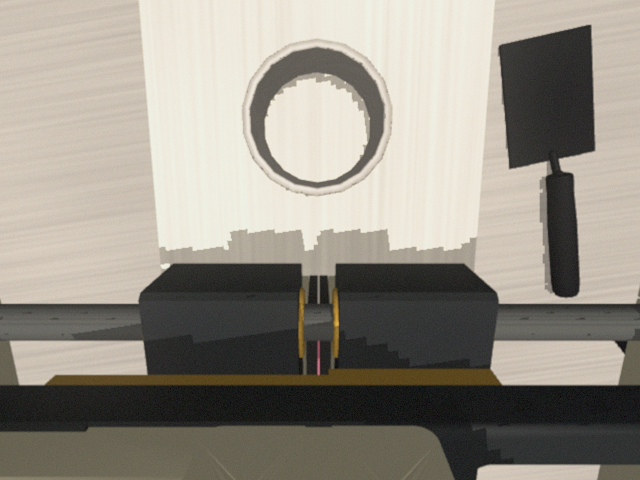

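Emit:
apply_moves:
  commands:
    - {"dx":0,"dy":0,"dz":-2,"spin":0,"hand":1}
    - {"dx":0,"dy":0,"dz":-1.5,"spin":0,"hand":1}
    - {"dx":0,"dy":0,"dz":-1,"spin":0,"hand":1}
    - {"dx":0,"dy":0,"dz":-1,"spin":0,"hand":1}
    - {"dx":0,"dy":0,"dz":0,"spin":0,"hand":1}

```text
t: 29.0
eef_pos: [0.4776, 0.1953, 0.3248]
ee_rot: [-1.303, 1.571, 1.688]
force: [-0.6, 0.6, -0.5]
width: 0.0003
```

Emit:
apply_moves:
  commands:
    - {"dx":0,"dy":0,"dz":-0.5,"spin":0,"hand":1}
    - {"dx":0,"dy":0,"dz":-0.5,"spin":0,"hand":1}
    - {"dx":0,"dy":0,"dz":-0.5,"spin":0,"hand":1}
    - {"dx":0,"dy":0,"dz":-0.5,"spin":0,"hand":1}
    - {"dx":0,"dy":0,"dz":0,"spin":0,"hand":1}

```text
t: 29.62
eef_pos: [0.4777, 0.1953, 0.3227]
ee_rot: [1.082, 1.571, -2.209]
force: [0.2, -0.1, 0.4]
width: 0.0007
```

Emit:
apply_moves:
  commands:
    - {"dx":0,"dy":0,"dz":-0.5,"spin":0,"hand":1}
    - {"dx":0,"dy":0,"dz":-0.5,"spin":0,"hand":1}
    - {"dx":0,"dy":0,"dz":-0.5,"spin":0,"hand":1}
    - {"dx":0,"dy":0,"dz":-0.5,"spin":0,"hand":1}
    - {"dx":0,"dy":0,"dz":0,"spin":0,"hand":1}

```text
t: 30.25
eef_pos: [0.4777, 0.1953, 0.3208]
ee_rot: [-2.6, 1.571, 0.392]
force: [-0.4, -0.2, 1.2]
width: 0.0004
```

Emit:
apply_moves:
  commands:
    - {"dx":0,"dy":0,"dz":-0.4,"spin":0,"hand":1}
    - {"dx":0,"dy":0,"dz":-0.4,"spin":0,"hand":1}
    - {"dx":0,"dy":0,"dz":-0.4,"spin":0,"hand":1}
    - {"dx":0,"dy":0,"dz":-0.4,"spin":0,"hand":1}
    - {"dx":0,"dy":0,"dz":0,"spin":0,"hand":1}

```text
t: 30.88
eef_pos: [0.4777, 0.1953, 0.3193]
ee_rot: [-2.708, 1.571, 0.283]
force: [-1.5, 0.7, 2.8]
width: 0.0002
```

Emit:
apply_moves:
  commands:
    - {"dx":0,"dy":0,"dz":-0.4,"spin":0,"hand":1}
    - {"dx":0,"dy":0,"dz":-0.4,"spin":0,"hand":1}
    - {"dx":0,"dy":0,"dz":-0.4,"spin":0,"hand":1}
    - {"dx":0,"dy":0,"dz":0,"spin":0,"hand":1}
    - {"dx":0,"dy":0,"dz":0,"spin":0,"hand":1}

```text
t: 31.5
eef_pos: [0.4778, 0.1953, 0.3183]
ee_rot: [-2.586, 1.57, 0.406]
force: [-1.0, -0.2, 4.8]
width: 0.0004
```

Emit:
apply_moves:
  commands:
    - {"dx":0,"dy":0,"dz":-0.4,"spin":0,"hand":1}
    - {"dx":0,"dy":0,"dz":-0.4,"spin":0,"hand":1}
    - {"dx":0,"dy":0,"dz":0,"spin":0,"hand":1}
    - {"dx":0,"dy":0,"dz":0,"spin":0,"hand":1}
    - {"dx":0,"dy":0,"dz":0,"spin":0,"hand":1}

```text
t: 32.12
eef_pos: [0.4779, 0.1954, 0.3177]
ee_rot: [-2.581, 1.57, 0.41]
force: [-1.7, -0.9, 7.0]
width: 0.0002
```

Emit:
apply_moves:
  commands:
    - {"dx":0,"dy":0,"dz":-0.4,"spin":0,"hand":1}
    - {"dx":0,"dy":0,"dz":-0.4,"spin":0,"hand":1}
    - {"dx":0,"dy":0,"dz":-0.2,"spin":0,"hand":1}
    - {"dx":0,"dy":0,"dz":0,"spin":0,"hand":1}
    - {"dx":0,"dy":0,"dz":0,"spin":0,"hand":1}

```text
t: 32.75
eef_pos: [0.478, 0.1954, 0.317]
ee_rot: [-2.6, 1.569, 0.392]
force: [-1.8, 0.7, 9.0]
width: 0.0002
```

Emit:
apply_moves:
  commands:
    - {"dx":0,"dy":0,"dz":-0.3,"spin":0,"hand":1}
    - {"dx":0,"dy":0,"dz":-0.3,"spin":0,"hand":1}
    - {"dx":0,"dy":0,"dz":-0.2,"spin":0,"hand":1}
    - {"dx":0,"dy":0,"dz":0,"spin":0,"hand":1}
    - {"dx":0,"dy":0,"dz":0,"spin":0,"hand":1}

```text
t: 33.38
eef_pos: [0.4781, 0.1955, 0.3163]
ee_rot: [-2.612, 1.569, 0.38]
force: [-1.5, -0.1, 9.4]
width: 0.0005
```

Emit:
apply_moves:
  commands:
    - {"dx":0,"dy":0,"dz":-0.4,"spin":0,"hand":1}
    - {"dx":0,"dy":0,"dz":-0.4,"spin":0,"hand":1}
    - {"dx":0,"dy":0,"dz":-0.2,"spin":0,"hand":1}
    - {"dx":0,"dy":0,"dz":0,"spin":0,"hand":1}
    - {"dx":0,"dy":0,"dz":0,"spin":0,"hand":1}

```text
t: 34.0
eef_pos: [0.4781, 0.1955, 0.3156]
ee_rot: [-2.583, 1.569, 0.409]
force: [-3.4, -0.5, 10.6]
width: 0.0006
```

Emit:
apply_moves:
  commands:
    - {"dx":0,"dy":0,"dz":-0.3,"spin":0,"hand":1}
    - {"dx":0,"dy":0,"dz":-0.3,"spin":0,"hand":1}
    - {"dx":0,"dy":0,"dz":0,"spin":0,"hand":1}
    - {"dx":0,"dy":0,"dz":0,"spin":0,"hand":1}
    - {"dx":0,"dy":0,"dz":0,"spin":0,"hand":1}

```text
t: 34.62
eef_pos: [0.4781, 0.1955, 0.3151]
ee_rot: [-2.563, 1.569, 0.429]
force: [-2.9, 0.0, 13.2]
width: 0.0003
```

Emit:
apply_moves:
  commands:
    - {"dx":0,"dy":0,"dz":-0.3,"spin":0,"hand":1}
    - {"dx":0,"dy":0,"dz":-0.3,"spin":0,"hand":1}
    - {"dx":0,"dy":0,"dz":0,"spin":0,"hand":1}
    - {"dx":0,"dy":0,"dz":0,"spin":0,"hand":1}
    - {"dx":0,"dy":0,"dz":0,"spin":0,"hand":1}

```text
t: 35.25
eef_pos: [0.4781, 0.1955, 0.3147]
ee_rot: [-2.569, 1.569, 0.423]
force: [-4.1, 0.3, 14.7]
width: 0.0004
```

Emit:
apply_moves:
  commands:
    - {"dx":0,"dy":0,"dz":-0.3,"spin":0,"hand":1}
    - {"dx":0,"dy":0,"dz":-0.2,"spin":0,"hand":1}
    - {"dx":0,"dy":0,"dz":0,"spin":0,"hand":1}
    - {"dx":0,"dy":0,"dz":0,"spin":0,"hand":1}
    - {"dx":0,"dy":0,"dz":0,"spin":0,"hand":1}

```text
t: 35.88
eef_pos: [0.4776, 0.1952, 0.3124]
ee_rot: [0.849, 1.57, -2.443]
force: [-0.0, -0.1, 0.3]
width: 0.0004
```

Run:
```python
from h import *
im,C,s=snap("side","d17");print(s["eef_pos"],s["force"],s["t"])
cv2.imwrite("pics/c23.png",cv2.resize(im[215:365,225:380],None,fx=4,fy=4,interpolation=2))
```

```text
[0.47763988 0.19523477 0.31239007] [-0.03035033 -0.12213106  0.25477987] 35.875
```

View pics/c23.png

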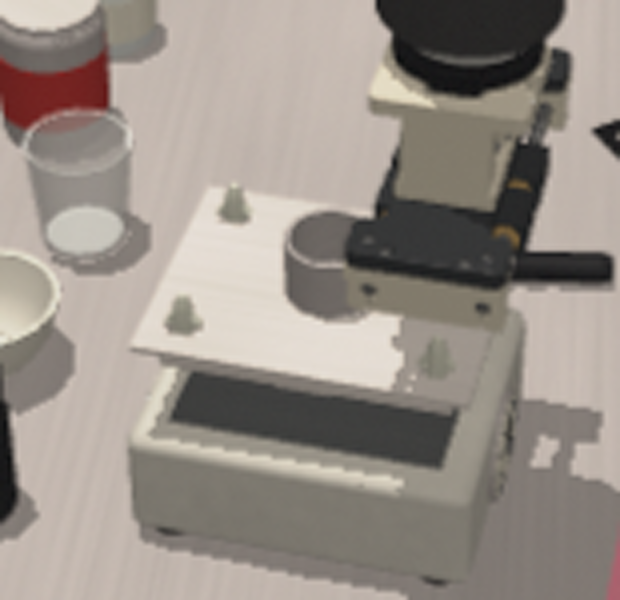

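Emit:
apply_moves:
  commands:
    - {"dx":0,"dy":0,"dz":-0.5,"spin":0,"hand":1}
    - {"dx":0,"dy":0,"dz":-0.5,"spin":0,"hand":1}
    - {"dx":0,"dy":0,"dz":-0.5,"spin":0,"hand":1}
    - {"dx":0,"dy":0,"dz":0,"spin":0,"hand":1}
    - {"dx":0,"dy":0,"dz":0,"spin":0,"hand":1}

```text
t: 36.55
eef_pos: [0.4777, 0.1953, 0.3112]
ee_rot: [3.092, 1.571, -0.199]
force: [0.1, -0.9, 1.2]
width: 0.0002
```

Emit:
apply_moves:
  commands:
    - {"dx":0,"dy":0,"dz":-0.5,"spin":0,"hand":1}
    - {"dx":0,"dy":0,"dz":-0.5,"spin":0,"hand":1}
    - {"dx":0,"dy":0,"dz":-0.5,"spin":0,"hand":1}
    - {"dx":0,"dy":0,"dz":0,"spin":0,"hand":1}
    - {"dx":0,"dy":0,"dz":0,"spin":0,"hand":1}

```text
t: 37.17
eef_pos: [0.4777, 0.1953, 0.3097]
ee_rot: [2.288, 1.571, -1.004]
force: [-0.6, 0.2, 1.2]
width: 0.0006
```

Emit:
apply_moves:
  commands:
    - {"dx":0,"dy":0,"dz":-0.4,"spin":0,"hand":1}
    - {"dx":0,"dy":0,"dz":-0.4,"spin":0,"hand":1}
    - {"dx":0,"dy":0,"dz":-0.4,"spin":0,"hand":1}
    - {"dx":0,"dy":0,"dz":0,"spin":0,"hand":1}
    - {"dx":0,"dy":0,"dz":0,"spin":0,"hand":1}

```text
t: 37.8
eef_pos: [0.4777, 0.1953, 0.3088]
ee_rot: [-2.392, 1.571, 0.599]
force: [-2.8, 0.2, 5.5]
width: 0.0002
```

Home on the spring (5.5 N). One more small press, then retract and inspect.

Emit:
apply_moves:
  commands:
    - {"dx":0,"dy":0,"dz":-0.4,"spin":0,"hand":1}
    - {"dx":0,"dy":0,"dz":-0.4,"spin":0,"hand":1}
    - {"dx":0,"dy":0,"dz":0,"spin":0,"hand":1}
    - {"dx":0,"dy":0,"dz":0,"spin":0,"hand":1}
    - {"dx":0,"dy":0,"dz":0,"spin":0,"hand":1}

```text
t: 38.42
eef_pos: [0.4776, 0.1953, 0.3084]
ee_rot: [-2.39, 1.57, 0.602]
force: [-3.0, -0.1, 8.4]
width: 0.0005
```

Emit:
apply_moves:
  commands:
    - {"dx":0,"dy":0,"dz":10,"spin":0,"hand":1}
    - {"dx":0,"dy":0,"dz":40,"spin":0,"hand":1}
    - {"dx":0,"dy":0,"dz":50,"spin":0,"hand":1}
    - {"dx":-30,"dy":0,"dz":40,"spin":0,"hand":1}
    - {"dx":-10,"dy":0,"dz":0,"spin":0,"hand":1}

```text
t: 39.05
eef_pos: [0.4373, 0.1953, 0.4514]
ee_rot: [-2.269, 1.564, 0.723]
force: [-0.0, -0.3, -0.1]
width: 0.0007
```

Emit:
apply_moves:
  commands:
    - {"dx":0,"dy":-50,"dz":0,"spin":0,"hand":1}
    - {"dx":0,"dy":-50,"dz":0,"spin":0,"hand":1}
    - {"dx":0,"dy":-50,"dz":0,"spin":0,"hand":1}
    - {"dx":0,"dy":-50,"dz":0,"spin":0,"hand":1}
    - {"dx":0,"dy":0,"dz":0,"spin":0,"hand":1}

```text
t: 39.67
eef_pos: [0.4371, -0.0073, 0.4472]
ee_rot: [0.518, 1.57, -2.778]
force: [-1.0, 0.3, 0.8]
width: 0.0001
```

Run:
```python
from h import *
im,C,s=snap("side","d18");print(s["eef_pos"],s["force"],s["t"])
cv2.imwrite("pics/c24.png",cv2.resize(im[225:365,225:380],None,fx=4.2,fy=4.2,interpolation=2))
im,C,s=snap("scene","s18")
cv2.imwrite("pics/c25.png",cv2.resize(im[100:300,250:480],None,fx=3,fy=3,interpolation=2))
```

```text
[ 0.43710087 -0.00729501  0.44715628] [-0.97910506  0.29031822  0.80972605] 39.675
```

View pics/c24.png

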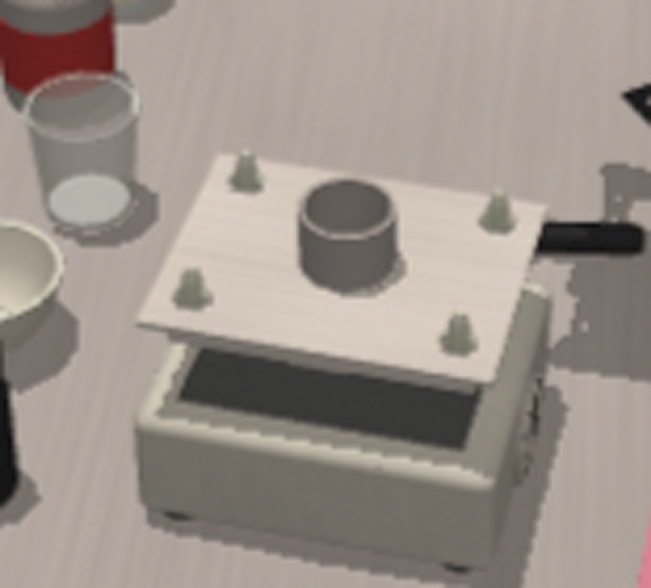

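View pics/c25.png

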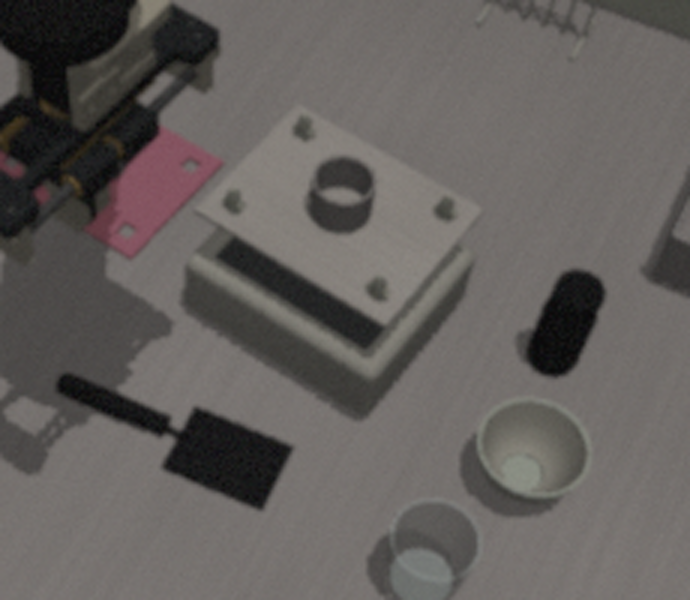

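Run:
```python
from h import *
a=np.array([[218,155],[548,206],[493,378],[137,322]])/4.2+[225,225]-.4
b=np.array([[388,325],[195,210],[303,105],[482,210]])/3+[250,100]-.3
e,d=ray(cam("side"),a);e2,d2=ray(cam("scene"),b)
for i in range(4):
    x=np.linalg.lstsq(np.c_[d[i],-d2[i]],e2-e,rcond=None)[0]; p,q=e+d[i]*x[0],e2+d2[i]*x[1]; print(((p+q)/2).round(4),((p-q)*1e3).round(1))
```

```text
[0.6244 0.1043 0.1325] [-0.7 -0.1  0. ]
[0.4459 0.1302 0.1321] [-0.4 -0.1  0.1]
[0.4694 0.2683 0.1348] [-4.6 -0.9  0.8]
[0.6443 0.2407 0.1318] [1.1 0.2 0. ]
```

Run:
```python
from h import *
print(status.get_state()["force"]); print(arm.job_done())
```

```text
[0.10179784 0.19730171 0.40123216]
the job is handed in; nothing more can be done
None
```

The weighing plate is back on the white scale with all four studs clicked, and I handed the job in at about 40 s.

- **Placing:** I lifted the larger bare plate by its collar and turned it to match the head. I lined up two of the holes on their stud tips with the wrist camera, to within a few tenths of a millimetre, and set the plate on the catches.
- **Pressing:** With closed fingertips I pressed half-way between the studs on one short side, then half-way between those on the other. The first pair clicked at about 17 N and the second at about 15 N. With the plate's weight that is about 19 N on the scale, under the 24.5 N limit. Forces were read only at the end of each step, so a brief higher peak can't be ruled out.
- **Home check:** After each click I pressed that side again to about 8.5 N. The resistance was stiff, so both sides rest on the shoulders.
- **Last pictures:** All four studs stand equally high above the plate. Three corners measure 132–133 mm at the top, about 1–2 mm under the 134 mm expected for an unloaded head. That fits the plate's own weight on the play, plus camera error.
- **Disagreement:** The fourth corner read 135 mm, but its two camera views disagreed by 4.6 mm, so I put that down to a badly picked pixel. I saw no tilt in the pictures.
- **Other things:** In those pictures the things around the scale are where they were. I didn't measure them or re-check the ones farther off.

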